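# Load, shut and clamp the bench marking jig

### The arm

A 6-joint arm with a two-finger parallel gripper is mounted at the origin on the work surface. World frame = base frame: x ahead of the robot, y to its left, z up, the work surface at z = 0. Lengths are in m, angles in rad, forces in N, time in s.
With the tool pointing down it reaches from about 0.35 to 0.775 m from the base axis. Payload 5.5 kg.
Tool frame: the origin (TCP) lies between the finger pads; the fingertips stand manip.tips_ahead ahead of it and the grasp point (between the pads) lies 11 mm behind it (manip.tips_ahead is the distance from the TCP to the fingertips, in m); z points along the fingers, y is the line along which they close (so a half turn about z gives the same grasp; the last joint's range is limited). The gripper opens to 85 mm and grips with 20 to 120 N. Pads are 22 mm wide; open, the fingers measure 114 mm over their backs; the gripper's body (76 mm by 85 mm) begins 54 mm behind the grasp point. The pads swing forward as they close: fully open they stand 13 mm farther back than shut.
Start: joints at [1.176, 0.313, 0.046, 1.304, 0, 1.431], TCP at [0.145, 0.556, 0.216] pointing down, gripper open.
Joint ranges: [-2.76, 2.76], [-0.86, 1.69], [-1.03, 1.26], [-2.2, 2.34], [-1.47, 1.5], [-3.14, 3.14]. Speed limits (rad/s): [2.57, 2.57, 3.14, 3.14, 3.14, 3.14].

### API

Orientations are given as a rotation vector (axis times angle).
In Python, from rig import manip, optics, workorder gives the robot as it stands.
- The arm moves only by the tool carry_out, never from a script. Its arguments are lists of equal length, an entry for each row: "grip": the opening, from 0 (shut) to 1 (fully open); "slide": the shift along the tool's x, y, z in units of 0.2 m (1.0 is 0.2 m), a list of three; "dr": the turn, a rotation vector about the tool's x, y, z in units of 45 degrees (1.0 is 45 degrees), a list of three. A call has 1 to 5 rows; each row is the pose to reach, as a shift and turn from the pose commanded when the call began, along the tool's axes at that moment; what a row does not reach only later rows make up. A row lasts 1/12 s, in which the tool goes at most 41.7 mm and 7.16 degrees, less where a joint would pass 70% of its speed; a pose out of reach is approached as far as the arm can. A call with a number of a shift or a turn outside -1 to 1 is refused whole. A call with a gripper value outside its range is refused whole. The fingers move at their own pace and stop on an object; the grip force is fixed at half the most. Time passes only in rows, so rows that repeat a pose let the fingers close. It gives the time, the measured TCP pose, the force, the opening and the grip force at its end, in the units of the state.
- manip.get_state(): the state, without advancing time (a new reading comes with each control period).
- optics.capture(name): name is "side" or "top" or "wrist"; returns the picture (420x560x3 uint8, red, green, blue); there is no depth.
- optics.get_calibration(name): a dict with "fx", "fy", "cx", "cy" (pixels), "view" (4x4, takes a point from world to camera coordinates). Camera axes: x right, y down, z forward; pixel columns grow to the right and rows downward; lengths in m; the calibration is good to about 2 mm. The wrist camera is an equidistant fisheye: a pixel r from the principal point sees the ray r / f radians off the axis. A picture is of the moment at which its call begins: read the wrist's pose just before it. get_calibration takes no time and is no camera call; for the wrist camera it gives the pose at the moment of the call.
- workorder.hand_in(): hands the job in; it is judged then, once.
Trained networks look in the newest picture that a camera, given by its name, has taken for a name from the list of things; names that differ only in an ending like _2 or _b are one class to them, and where a whole thing is asked for, a point or a joint stands for the part that bears it (a point fixed in the world has none). Each returns a list of dicts, best first, with "p" (0 to 1); they miss things now and then, are a little off and sometimes report something else, mostly with a low value. They report only what shows in the picture. A call takes as long as a camera call. They do not tell look-alikes from the thing itself.
- optics.recognise(camera, label): "at" ([column, row] in pixels, amid what is visible of it).
The state is a dict: "t": time; "joint_positions": joint angles; "joint_vel": joint speeds; "tau": joint torques, N m; "position": TCP position; "ee_rot": TCP orientation; "force": force on the tool from outside, world axes, zero at the start; "torque": the same for the moment, N m; "opening": finger opening in m; "finger_force": force on a finger pad.
Only numpy, scipy, OpenCV 4.12 (cv2) and the standard library are available. Lean on these libraries where they do the work, as an engineer would, in place of code of your own. Each camera call takes 0.05 s, during which the arm holds its last target. There are 200 camera calls.

### The job

Lay the loose aluminium bar lengthwise and flat between the rails of the blue marking jig and push it right up against the end stop. Then shut the hinged leaf fully over it, swing the red clamp lever fully down onto the leaf, and only then press the yellow plunger fully down, hold it for a full second and let it spring back. Leave the jig loaded, shut and clamped, and leave the other things on the bench where they are.

Things in the scene. Friction and masses are not known exactly. Their poses are not given: they have to be found in the camera images.
- jig: Blue marking jig, fixed; place and yaw vary. Origin: underside, below the middle of a correctly loaded bar. x runs along the rails from the clamp end (nearer the robot) to the end stop and leaf hinge; z up. Base (mm): x -103 to +87, y +-65, top z 12. Leaf rests: x -58, y +-49, top z 44. Hinge ears: x +76, y +-52, to z 56. Clamp cheeks: x -97 to -75, y -47 to -13, to z 70.
- nest (a point): Middle of the jig's bar seat, on the base top (jig x = 0, y = 0, z = 12 mm), axes as the jig's: the middle of the bar's underside comes here when it is fully home. Two steel rails along x (x -50 to +48), 8 mm high (top at jig z = 20), inner faces at y = +-27 (54 mm apart), outer faces y = +-37.
- stop (a point): Middle of the end stop's face at the base top: jig x = +50, y = 0, z = 12 mm, facing -x. Dark steel block 12 mm thick, 72 mm wide, top at jig z = 34.
- blank: Loose plain aluminium bar, 100 x 48 x 30 mm (its own x, y, z), 0.3 to 0.5 kg; origin: centre of its underside; either end may face the stop. It lies flat on the bench, left or right of the jig (the dark V-block lies on the other side).
- leaf (a joint): Hinge of the grey leaf (a plate 134 x 110 x 8 mm) at the jig's far end. 0 = shut, flat over the bar with its underside at jig z = 44; pi/2 = upright; it starts standing open at 1.45 to 1.72 rad (end of travel 1.8). Stiff: it stays where it is left; about 4 N at its grip moves it.
- leaf_hinge (a point): On the leaf's hinge axis: jig x = +72, y = 0, z = 48; the axis is parallel to jig y. It turns with the leaf: leaf -x runs from the hinge to the free edge (134 mm away), leaf z is the normal of its outer face (up when shut).
- leaf_fin (a point): Middle of the outer edge of the black grip fin on the leaf's outer face, 40 mm long (leaf x), 14 wide (y), standing 40 off the face. In the leaf's frame at x = -95, y = +30, z = +44 mm from leaf_hinge (outer face z = +4). Leaf shut: jig x = -23, y = +30, z = 92. Leaf upright: the fin points away from the robot, behind the leaf.
- clamp (a joint): Hinge of the red clamp lever at the jig's front end. 0 = fully down, lying along jig x over the shut leaf; pi/2 = upright; it starts at 1.55 to 1.75 rad. Stiff: it stays where it is left; about 4 N at its end moves it.
- clamp_hinge (a point): On the clamp lever's hinge axis: jig x = -84, y = -30, z = 60; the axis is parallel to jig y. Turns with the lever; lever +x runs along it to its end.
- clamp_grip (a point): Grip point inside the red end of the clamp lever, 66 mm from its hinge; the lever is a bar 82 mm long from its hinge, there 18 mm wide (jig y) and 14 mm thick. When down it lies at jig x = -18, y = -30, z = 60 (its underside 1 mm above the leaf).
- plunger (a joint): Travel of the yellow sprung plunger in the leaf: 0 = up (m), 0.010 = fully down. About 2 N starts it, 8 N holds it fully down; it springs back.
- plunger_top (a point): Centre of the top face of the plunger's yellow round cap, 30 mm across; with the leaf shut at jig x = +35, y = 0, z = 82 (fully down: 72; leaf top 52). It moves along the leaf's normal and is pressed straight down.
- vblock: Bystander: dark steel V-block, 80 x 56 x 50 mm, loose; origin: centre of its underside. On the other side of the jig from the bar.
- file: Bystander: flat file with green handle, 220 mm long (along its x), 26 mm high, loose; origin under its middle. On the bench at the right.
- ink: Bystander: can of marking ink, 60 mm across, 110 mm tall, loose; origin: centre of its underside. On the bench at the left.
Things that resemble listed ones, but are neither listed nor needed, are in the scene too. Leave any brown, orange or turquoise look-alike of the blank alone.

How it is judged:
On the way, in this order (a step that is already met when the one before it is completed fails the run):
1. the bar lies flat between the rails, against the end stop, leaf still open (x of blank in the frame of jig between -0.004 and 0.004 m and y of blank in the frame of jig between -0.006 and 0.006 m and z of blank in the frame of jig between 0.008 and 0.015 m and angle between the x axis of blank and the x axis of jig, either way round below 0.12 rad and angle between blank's own z axis and vertical below 0.06 rad and linear speed of blank below 0.01 m/s and value of joint leaf above 0.5 rad), for 0.2 s.
2. the leaf is shut over the bar, clamp still up (x of blank in the frame of jig between -0.004 and 0.004 m and y of blank in the frame of jig between -0.006 and 0.006 m and z of blank in the frame of jig between 0.008 and 0.015 m and angle between the x axis of blank and the x axis of jig, either way round below 0.12 rad and angle between blank's own z axis and vertical below 0.06 rad and value of joint leaf below 0.05 rad and value of joint clamp above 0.5 rad), for 0.2 s.
3. the clamp lever is down on the shut leaf (x of blank in the frame of jig between -0.004 and 0.004 m and y of blank in the frame of jig between -0.006 and 0.006 m and z of blank in the frame of jig between 0.008 and 0.015 m and angle between the x axis of blank and the x axis of jig, either way round below 0.12 rad and angle between blank's own z axis and vertical below 0.06 rad and value of joint leaf below 0.05 rad and value of joint clamp below 0.1 rad), for 0.2 s.
4. the plunger is held fully down on the clamped bar (all of step 3 and value of joint plunger above 0.008 m), for 0.5 s.
At the end, for the whole second after the job is handed in: The bar rests flat in the jig against the end stop (centre within 4 mm of home along the rails, 6 mm across, within 0.12 rad), the leaf is shut (under 0.05 rad), the clamp is down (under 0.10 rad) and the plunger has sprung back (under 2 mm) (all of step 3 and value of joint plunger below 0.002 m and linear speed of blank below 0.01 m/s); the robot touches nothing.
It fails at once if the V-block is moved from its place (more than 25 mm) (distance of vblock from where it was at the start of the episode above 0.025 m).
It fails at once if the file is moved from its place (more than 25 mm) (distance of file from where it was at the start of the episode above 0.025 m).
It fails at once if the ink can is moved from its place (more than 25 mm) (distance of ink from where it was at the start of the episode above 0.025 m).
It also fails if it takes over 72 s, if anything falls off the work surface, if the arm or the gripper's body presses on something with over 40 N, if the wrist force passes 120 N, or if a joint passes its speed limit or range.

## Working session

There is one attempt and no reset: what is moved stays moved. The work goes in short steps, Python scripts to look and compute and a tool call to move; the robot and the scene stay as the last step left them, time stands still between calls to the robot, and variables do not carry over. Pictures are saved under pics/ and viewed, at most 10 in all, crops included, and the job is handed in when it is done.

Besides the shell and the picture viewer there is one more tool, called after "Request:" as name(argument=value, ...), one argument or row to a line, values as JSON. carry_out: Moves the arm, as the interface text tells. Shifts and turns lie within -1 to 1; 1 stands for 0.2 m of shift or 45 degrees of turn. Its arguments: {"type":"object","properties":{"grip":{"type":"array","items":{"type":"number"}},"slide":{"type":"array","items":{"type":"array","items":{"type":"number","minimum":-1,"maximum":1}}},"dr":{"type":"array","items":{"type":"array","items":{"type":"number","minimum":-1,"maximum":1}}}},"required":["grip","slide","dr"]}

```bash
mkdir -p pics; ls
cat > h.py <<'E'
import numpy as np, cv2
from rig import manip, optics, workorder
from scipy.spatial.transform import Rotation as R
def cap(n): 
    im=optics.capture(n); return im
def save(n,im): cv2.imwrite('pics/'+n,cv2.cvtColor(im,cv2.COLOR_RGB2BGR))
E
python3 - <<'E'
from h import *
s=manip.get_state(); print(s); print(manip.tips_ahead)
a=cap('top');b=cap('side');save('top.png',a);save('side.png',b)
for n in('top','side'):
    c=optics.get_calibration(n);print(n,c)
    for l in ('blank','jig','leaf','clamp','plunger_top','vblock','stop','leaf_fin','clamp_grip','nest','clamp_hinge','leaf_hinge'):
        print(l,[(np.round(d['at']).tolist(),round(d['p'],2)) for d in optics.recognise(n,l)][:4])
E
```

```text
pics
{'t': 0.0, 'joint_positions': array([1.17639213e+00, 3.14014825e-01, 4.49705533e-02, 1.30358116e+00,
       4.04802818e-06, 1.43117501e+00]), 'joint_vel': array([ 0.0010302 ,  0.00115156,  0.00042335, -0.00176705, -0.00214568,
       -0.00028683]), 'tau': array([ 5.68705957e-05, -4.80635440e+01,  2.98527360e+01,  1.98729686e-02,
       -1.91378109e-05,  1.07394669e-05]), 'position': array([0.14473275, 0.55593418, 0.21499723]), 'ee_rot': array([-3.99068446e-01, -3.11565153e+00,  2.76923497e-03]), 'force': array([ 1.39155026,  0.32171422, -0.14544983]), 'torque': array([0.02982154, 0.00830353, 0.00854802]), 'finger_force': 0.0, 'opening': 0.08501428037005977}
0.008
top {'fx': 403.57269007383945, 'fy': 403.57269007383945, 'cx': 273.38903406811954, 'cy': 213.39247318722133, 'view': array([[ 2.48343231e-02, -9.99679488e-01,  4.91713657e-03,
         2.90505314e-04],
       [-9.97283301e-01, -2.51154056e-02, -6.92476307e-02,
         5.16474020e-01],
       [ 6.93489319e-02, -3.18406015e-03, -9.97587383e-01,
         1.28586087e+00],
       [ 0.00000000e+00,  0.00000000e+00,  0.000000
[... 630 characters left out ...]
0.02190986, -0.47747169],
       [-0.11908262, -0.47808197, -0.87020512,  0.14878446],
       [ 0.16696827,  0.85431762, -0.49220219,  1.63044137],
       [ 0.        ,  0.        ,  0.        ,  1.        ]])}
blank [([346.0, 250.0], 0.95), ([261.0, 292.0], 0.72), ([313.0, 292.0], 0.66), ([290.0, 261.0], 0.62)]
jig [([329.0, 221.0], 0.82)]
leaf [([341.0, 198.0], 0.85), ([324.0, 227.0], 0.66)]
clamp [([294.0, 212.0], 0.47)]
plunger_top []
vblock [([273.0, 184.0], 0.95)]
stop [([325.0, 225.0], 0.75)]
leaf_fin [([339.0, 200.0], 0.65)]
clamp_grip [([272.0, 188.0], 0.7)]
nest [([325.0, 226.0], 0.84)]
clamp_hinge [([341.0, 200.0], 0.66), ([293.0, 212.0], 0.46)]
leaf_hinge [([339.0, 202.0], 0.71)]
```

Run:
```python
import cv2
a=cv2.imread('pics/top.png')[110:310,150:430];cv2.imwrite('pics/topc.png',cv2.resize(a,None,fx=2.8,fy=2.8,interpolation=cv2.INTER_CUBIC))
a=cv2.imread('pics/side.png')[130:330,190:450];cv2.imwrite('pics/sidec.png',cv2.resize(a,None,fx=3,fy=3,interpolation=cv2.INTER_CUBIC))
```

```text
(no output)
```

View pics/topc.png

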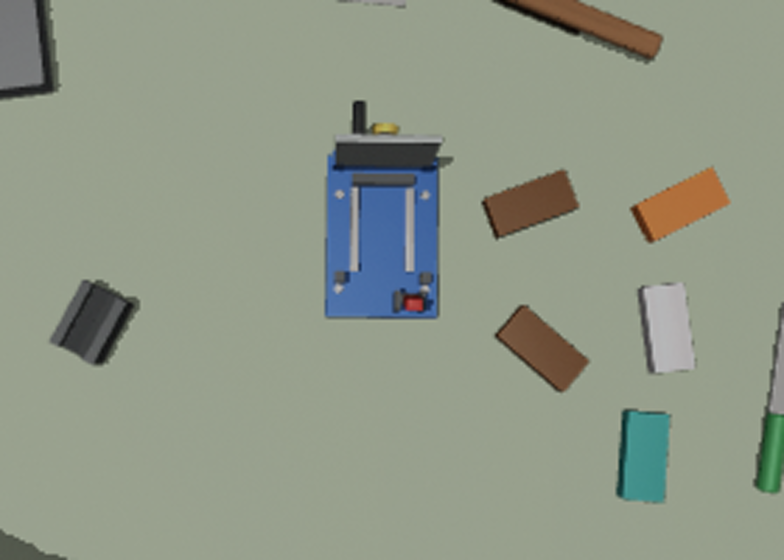

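View pics/sidec.png

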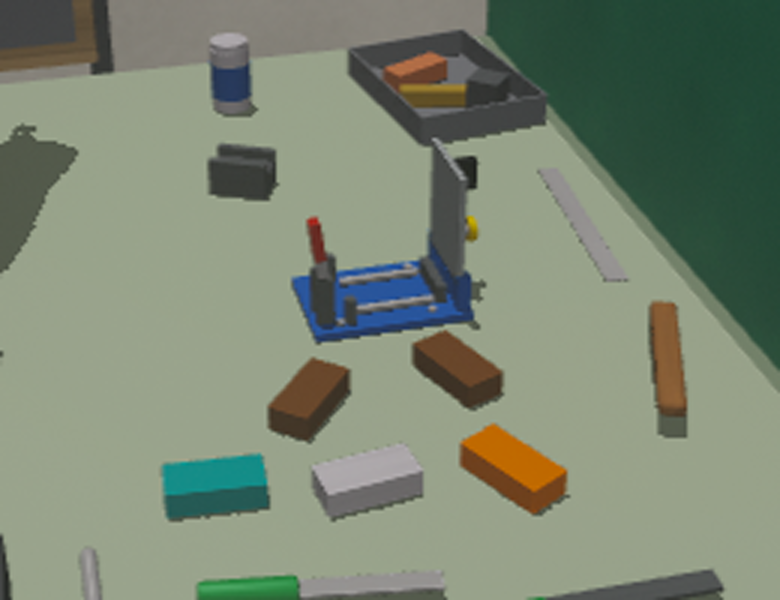

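The crops show five loose bars. In full top-image pixels: brown (340,182), brown (343,234), orange (393,183), turquoise (380,272) and bare silver-grey (388,227). The silver one matches the plain aluminium bar, and both enlarged crops confirm it. The jig is at about (286,190), with its leaf upright and the red lever at (298,217).

```bash
cat >> h.py <<'E'
def ray(n,uv,z,c=None):
    c=c or optics.get_calibration(n); V=c['view']; uv=np.atleast_2d(uv).astype(float)
    q=(uv-[c['cx'],c['cy']])/[c['fx'],c['fy']]
    if n=='wrist':
        th=np.linalg.norm(q,axis=1,keepdims=True); d=np.c_[q/np.maximum(th,1e-9)*np.sin(th),np.cos(th)]
    else: d=np.c_[q,np.ones(len(q))]
    d=d@V[:3,:3]; o=-V[:3,:3].T@V[:3,3]
    return o+d*((z-o[2])/d[:,2])[:,None]
def proj(n,P,c=None):
    c=c or optics.get_calibration(n); V=c['view']; X=np.atleast_2d(P)@V[:3,:3].T+V[:3,3]
    if n=='wrist':
        r=np.linalg.norm(X[:,:2],axis=1,keepdims=True); q=X[:,:2]/r*np.arctan2(r,X[:,2:])
    else: q=X[:,:2]/X[:,2:]
    return q*[c['fx'],c['fy']]+[c['cx'],c['cy']]
def rect(n,mask,z,c=None):
    k,lab,st,_=cv2.connectedComponentsWithStats(mask.astype(np.uint8)); i=1+np.argmax(st[1:,4])
    v,u=np.nonzero(lab==i); P=ray(n,np.c_[u,v],z,c)[:,:2]
    return cv2.minAreaRect((P*1000).astype(np.float32)),i and len(u)
E
python3 - <<'E'
from h import *
a=cv2.cvtColor(cv2.imread('pics/top.png'),cv2.COLOR_BGR2HSV).astype(int);b=cv2.cvtColor(cv2.imread('pics/side.png'),cv2.COLOR_BGR2HSV).astype(int)
print(a[227,388],a[200,286],b[287,313],a[215,345], a[227,370])
H,S,V=a.transpose(2,0,1)
blue=(abs(H-110)<15)&(S>100)
m=np.zeros_like(blue);m[180:235,250:330]=1
print('blue front',rect('top',blue&m,.012), 'all',rect('top',blue,.012))
w=np.zeros_like(blue);w[200:255,370:405]=1
print('blank',rect('top',(S<30)&(V>130)&w,.03))
print('blank loose',rect('top',(S<25)&w,.03))
for l in('ink','file','vblock'): 
  pass
E
```

```text
[120   1 182] [108 145 163] [168   7 172] [ 43  30 160] [ 43  29 159]
blue front (((558.3699340820312, -25.375442504882812), (137.98455810546875, 126.52193450927734), 1.1121857166290283), 1386) all (((584.3988037109375, -24.87012481689453), (190.0520782470703, 126.52189636230469), 1.1121681928634644), 1689)
blank (((480.7694091796875, -341.3086242675781), (172.9518585205078, 89.45049285888672), 0.47221291065216064), 784)
blank loose (((482.33734130859375, -352.4190979003906), (100.94760131835938, 55.831695556640625), 8.375772476196289), 547)
```

```bash
cat >> h.py <<'E'
def down(a,tilt=0):  # tool y at world angle a from world +y, tool x toward robot; tilt about tool y
    return R.from_euler('z',a)*R.from_matrix(np.array([[-1,0,0],[0,1,0],[0,0,-1.]]))*R.from_euler('y',tilt)
def plan(wps,start=None):
    if start is None: s=manip.get_state(); start=(s['position'],R.from_rotvec(s['ee_rot']))
    p,r=start
    for q,rr in wps:
        q=np.array(q,float)
        while 1:
            d=q-p; rv=(r.inv()*rr).as_rotvec(); 
            f=min(1,.2/max(np.linalg.norm(d),1e-9),np.radians(35)/max(np.linalg.norm(rv),1e-9))
            sl=np.round(r.inv().apply(d*f)/.2,3); dr=np.round(rv*f/(np.pi/4),3)
            n=int(np.ceil(max(np.linalg.norm(sl)*200/41.7,np.linalg.norm(dr)*45/7.16)-.02))
            print('rows',n,'slide',sl.tolist(),'dr',dr.tolist())
            p=p+r.apply(sl*.2); r=r*R.from_rotvec(dr*np.pi/4)
            if f>=1: break
    return p,r
E
python3 - <<'E'
from h import *
plan([((.36,.1,.27),down(0)),((.44,-.34,.25),down(0.1))])
E
```

```text
rows 5 slide [-0.637, -0.764, -0.107] dr [0.0, 0.0, -0.128]
rows 5 slide [-0.557, -0.824, -0.106] dr [0.0, 0.0, -0.128]
rows 3 slide [-0.253, -0.47, -0.058] dr [0.0, 0.0, -0.068]
rows 5 slide [-0.179, -0.983, 0.045] dr [0.0, 0.0, -0.057]
rows 5 slide [-0.135, -0.99, 0.044] dr [0.0, 0.0, -0.057]
rows 2 slide [-0.022, -0.237, 0.011] dr [0.0, 0.0, -0.014]
```

Request:
carry_out(
  grip=[1,1,1,1,1],
  slide=[
    [-0.637,-0.764,-0.107],
    [-0.637,-0.764,-0.107],
    [-0.637,-0.764,-0.107],
    [-0.637,-0.764,-0.107],
    [-0.637,-0.764,-0.107],
  ],
  dr=[
    [0,0,-0.128],
    [0,0,-0.128],
    [0,0,-0.128],
    [0,0,-0.128],
    [0,0,-0.128],
  ],
)

```text
t: 1.72
position: [0.2301, 0.3743, 0.2376]
ee_rot: [0.242, 3.132, -0.0]
force: [0.6, 0.1, 0.2]
opening: 0.0858
finger_force: 0.0
```

Request:
carry_out(
  grip=[1,1,1,1,1],
  slide=[
    [-0.557,-0.824,-0.106],
    [-0.557,-0.824,-0.106],
    [-0.557,-0.824,-0.106],
    [-0.557,-0.824,-0.106],
    [-0.557,-0.824,-0.106],
  ],
  dr=[
    [0,0,-0.128],
    [0,0,-0.128],
    [0,0,-0.128],
    [0,0,-0.128],
    [0,0,-0.128],
  ],
)

```text
t: 2.13
position: [0.315, 0.1944, 0.2591]
ee_rot: [0.085, 3.139, 0.0]
force: [1.8, 0.6, -0.3]
opening: 0.0855
finger_force: 0.0
```

Request:
carry_out(
  grip=[1,1,1],
  slide=[
    [-0.253,-0.47,-0.058],
    [-0.253,-0.47,-0.058],
    [-0.253,-0.47,-0.058],
  ],
  dr=[
    [0,0,-0.068],
    [0,0,-0.068],
    [0,0,-0.068],
  ],
)

```text
t: 2.38
position: [0.3613, 0.0969, 0.2708]
ee_rot: [0.004, 3.139, -0.001]
force: [0.3, 0.2, 0.4]
opening: 0.0851
finger_force: 0.0
```

Run:
```python
from h import *
s=manip.get_state(); print(s['t'],s['position'],s['ee_rot'],s['joint_positions'])
a=cap('wrist');c=optics.get_calibration('wrist');save('w1.png',a);print(c)
plan([((.44,-.34,.25),down(0.1))])
```

```text
2.3833 [0.36132607 0.09691535 0.27084399] [ 4.27839264e-03  3.13942606e+00 -1.15008588e-03] [ 4.72637664e-02 -9.29223463e-02 -2.82393965e-01  1.37919941e+00
 -8.36965494e-04  4.99884643e-02]
{'fx': 325.19226210127806, 'fy': 325.19226210127806, 'cx': 280.78389031438894, 'cy': 209.20651222842017, 'view': array([[ 0.00704108,  0.99997423, -0.00139875, -0.09742465],
       [ 0.96148327, -0.00638568,  0.27478927, -0.40044911],
       [ 0.27477325, -0.00327969, -0.96150346,  0.33174437],
       [ 0.        ,  0.        ,  0.        ,  1.        ]])}
rows 5 slide [-0.179, -0.983, 0.05] dr [-0.001, 0.002, -0.061]
rows 5 slide [-0.132, -0.99, 0.05] dr [-0.002, 0.002, -0.06]
rows 1 slide [-0.018, -0.21, 0.01] dr [-0.0, 0.0, -0.013]
```

View pics/w1.png

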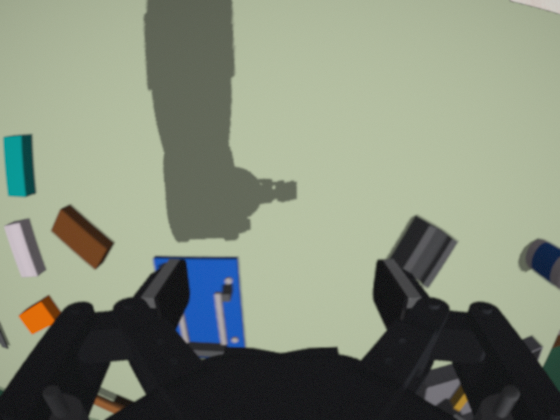

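The wrist view shows the silver bar at (25,248), the jig's front at (200,290) and the V-block at (422,250). Next I move towards the bar.

Request:
carry_out(
  grip=[1,1,1,1,1],
  slide=[
    [-0.179,-0.98,0.05],
    [-0.179,-0.98,0.05],
    [-0.179,-0.98,0.05],
    [-0.179,-0.98,0.05],
    [-0.179,-0.98,0.05],
  ],
  dr=[
    [0,0,-0.06],
    [0,0,-0.06],
    [0,0,-0.06],
    [0,0,-0.06],
    [0,0,-0.06],
  ],
)

```text
t: 2.85
position: [0.3959, -0.0987, 0.2602]
ee_rot: [-0.072, 3.14, -0.001]
force: [0.5, -0.2, 0.6]
opening: 0.0851
finger_force: 0.0
```

Request:
carry_out(
  grip=[1,1,1,1,1,1],
  slide=[
    [-0.13,-0.99,0.05],
    [-0.13,-0.99,0.05],
    [-0.13,-0.99,0.05],
    [-0.13,-0.99,0.05],
    [-0.13,-0.99,0.05],
  ],
  dr=[
    [0,0,-0.06],
    [0,0,-0.06],
    [0,0,-0.06],
    [0,0,-0.06],
    [0,0,-0.06],
  ],
)

```text
invalid input at $.slide: expected 6 entries
```

Request:
carry_out(
  grip=[1,1,1,1,1],
  slide=[
    [-0.13,-0.99,0.05],
    [-0.13,-0.99,0.05],
    [-0.13,-0.99,0.05],
    [-0.13,-0.99,0.05],
    [-0.13,-0.99,0.05],
  ],
  dr=[
    [0,0,-0.06],
    [0,0,-0.06],
    [0,0,-0.06],
    [0,0,-0.06],
    [0,0,-0.06],
  ],
)

```text
t: 3.27
position: [0.4311, -0.2957, 0.2497]
ee_rot: [-0.145, 3.138, -0.001]
force: [1.5, 0.5, 0.8]
opening: 0.0853
finger_force: 0.0
```

Run:
```python
from h import *
s=manip.get_state(); print(s['t'],s['position'],s['ee_rot'],s['joint_positions'])
c=optics.get_calibration('wrist');a=cap('wrist');save('w2.png',a)
uv=proj('wrist',[[.482,-.352,.03]],c)[0];print(uv)
x=cv2.cvtColor(a,cv2.COLOR_RGB2HSV).astype(int);u,v=np.round(uv).astype(int);print(x[v,u],x[v,u+70])
H,S,V=x.transpose(2,0,1)
for lo in (190,170,150):
    m=(S<25)&(V>lo);k,lab,st,ce=cv2.connectedComponentsWithStats(m.astype(np.uint8));print(lo,rect('wrist',lab==lab[v,u],.03,c))
```

```text
3.2667 [ 0.43105326 -0.2956764   0.24972362] [-1.45173839e-01  3.13783487e+00 -9.86055917e-04] [-7.54786661e-01  2.02892978e-01 -1.74367311e-02  1.34973661e+00
 -1.48899219e-04 -8.47251995e-01]
[230.98264607 214.62216199]
[160  12 127] [ 40  39 209]
190 (((626.37841796875, -288.79925537109375), (1005.539306640625, 1690.17626953125), 5.453827857971191), 234155)
170 (((626.37841796875, -288.79925537109375), (1005.539306640625, 1690.17626953125), 5.453827857971191), 233245)
150 (((626.37841796875, -288.79925537109375), (1005.539306640625, 1690.17626953125), 5.453827857971191), 232636)
```

View pics/w2.png

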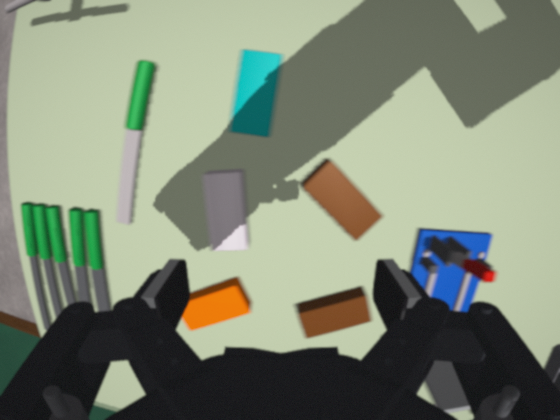

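The silver bar lies at (226,210), half in the arm's shadow. Turquoise is at (257,92), browns at (341,200) and (333,312), orange at (215,303), and the jig is at (450,260).

Run:
```python
from h import *
a=cv2.imread('pics/w2.png');c=optics.get_calibration('wrist')
cv2.imwrite('pics/w2c.png',cv2.resize(a[150:270,180:280],None,fx=5,fy=5,interpolation=cv2.INTER_NEAREST))
x=cv2.cvtColor(a,cv2.COLOR_BGR2HSV).astype(int);H,S,V=x.transpose(2,0,1)
w=np.zeros_like(S);w[155:262,190:265]=1
m=(S<25)&(w>0)
print(rect('wrist',m,.03,c),rect('wrist',m&(V>115),.03,c))
for v in (180,210,230): print(v,[tuple(map(int,t)) for t in x[v,198:254:1,1:]])
```

```text
(((478.56768798828125, -364.9879455566406), (104.1177978515625, 54.38268280029297), 7.120086669921875), 3448) (((481.5844421386719, -364.70294189453125), (98.7162094116211, 51.90941619873047), 8.116996765136719), 2909)
180 [(38, 114), (36, 114), (31, 114), (22, 115), (15, 116), (9, 118), (6, 120), (8, 121), (12, 125), (14, 125), (10, 125), (10, 124), (12, 124), (12, 124), (10, 125), (12, 125), (12, 125), (14, 126), (14, 126), (12, 126), (12, 127), (12, 128), (12, 127), (12, 127), (12, 127), (12, 128), (12, 129), (14, 128), (12, 129), (12, 127), (12, 127), (14, 129), (12, 128), (14, 128), (12, 128), (12, 127), (10, 126), (14, 128), (10, 126), (12, 126), (12, 123), (11, 119), (14, 113), (14, 108), (7, 103), (5, 100), (18, 100), (25, 103), (31, 106), (35, 110), (34, 112), (36, 114), (34, 113), (34, 114), (36, 113), (36, 113)]
210 [(38, 115), (36, 113), (36, 114), (38, 115), (36, 114), (32, 113), (23, 113), (16, 114), (11, 116), (4, 119), (8, 122), (12, 124), (12, 125), (14, 124), (14, 125), (12, 123), (8, 123), (10, 122), (10, 123), (10, 124), (12, 126), (10, 126), (12, 126), (12, 127),
[... 260 characters left out ...]
), (15, 99), (23, 101), (27, 104), (35, 109), (36, 113), (36, 114), (37, 116), (38, 126)]
230 [(38, 114), (38, 113), (38, 113), (36, 114), (34, 111), (38, 114), (36, 113), (32, 113), (25, 112), (18, 113), (11, 115), (11, 118), (6, 120), (13, 122), (12, 124), (12, 124), (13, 122), (12, 123), (10, 122), (12, 123), (12, 123), (12, 124), (10, 123), (12, 124), (10, 125), (12, 126), (12, 125), (12, 126), (12, 126), (12, 125), (12, 126), (12, 126), (12, 126), (12, 128), (12, 131), (14, 148), (14, 181), (11, 212), (8, 224), (8, 228), (8, 230), (8, 231), (8, 231), (8, 230), (9, 228), (9, 221), (12, 210), (12, 195), (7, 181), (12, 172), (22, 171), (34, 181), (36, 192), (39, 201), (38, 207), (38, 208)]
```

View pics/w2c.png

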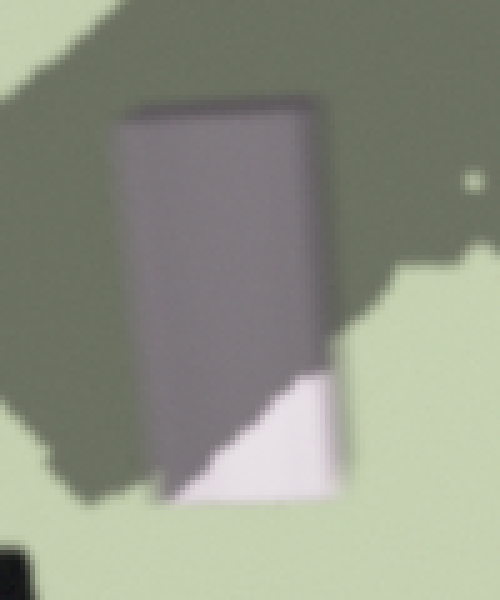

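The crop confirms the silver bar. Its top-face corners are near full-image pixels (204,174), (241,172), (246,249) and (212,249). I'll centre the camera over it and re-measure.

Run:
```python
from h import *
c=optics.get_calibration('wrist')
print(ray('wrist',np.array([[120,120],[305,110],[328,495],[162,495]])/5+[179.5,149.5],.03,c))
s=manip.get_state(); print(s['position'],s['ee_rot'],R.from_rotvec(s['ee_rot']).as_matrix())
plan([((.44,-.36,.20),down(0.14))])
```

```text
[[ 0.43450454 -0.39383798  0.03      ]
 [ 0.42876555 -0.34923746  0.03      ]
 [ 0.52565457 -0.33820576  0.03      ]
 [ 0.53004625 -0.38079213  0.03      ]]
[ 0.43219425 -0.30086313  0.24857232] [-0.14023529  3.13792467 -0.00597234] [[-9.96013362e-01 -8.92014219e-02  6.99530549e-04]
 [-8.92034385e-02  9.96006272e-01 -3.77527484e-03]
 [-3.59976930e-04 -3.82262472e-03 -9.99992629e-01]]
rows 2 slide [-0.012, -0.297, 0.244] dr [-0.005, 0.0, -0.065]
```

Request:
carry_out(
  grip=[1,1,1,1,1],
  slide=[
    [-0.012,-0.297,0.244],
    [-0.012,-0.297,0.244],
    [-0.012,-0.297,0.244],
    [-0.012,-0.297,0.244],
    [-0.012,-0.297,0.244],
  ],
  dr=[
    [0,0,-0.05],
    [0,0,-0.05],
    [0,0,-0.05],
    [0,0,-0.05],
    [0,0,-0.05],
  ],
)

```text
t: 3.73
position: [0.4387, -0.3508, 0.2014]
ee_rot: [0.209, -3.134, -0.002]
force: [0.6, -0.8, -0.0]
opening: 0.0855
finger_force: 0.0
```

```bash
cat >> h.py <<'E'
def still():
    s=manip.get_state()
    return optics.get_calibration('wrist'),cap('wrist')
E
python3 - <<'E'
from h import *
s0=manip.get_state(); c,a=still();s=manip.get_state();save('w3.png',a);print(s0['position'],s['position'])
x=cv2.cvtColor(a,cv2.COLOR_RGB2HSV).astype(int);H,S,V=x.transpose(2,0,1)
uv=proj('wrist',[[.480,-.360,.03]],c)[0];print(uv)
u,v=np.round(uv).astype(int);w=np.zeros_like(S);w[v-95:v+95,u-50:u+50]=1
m=(S<22)&(w>0)
k,lab,st,_=cv2.connectedComponentsWithStats(m.astype(np.uint8));print(st[lab[v,u]],rect('wrist',m,.03,c))
b=a.copy(); b[m]=[255,0,0]; big=np.hstack([a[v-110:v+110,u-70:u+70],b[v-110:v+110,u-70:u+70]])
save('w3c.png',cv2.resize(big,None,fx=2.7,fy=2.7,interpolation=cv2.INTER_NEAREST)); print(u-70,v-110)
E
```

```text
[ 0.43871944 -0.35081362  0.20136832] [ 0.43904594 -0.35074531  0.20210113]
[266.75788573 222.55356892]
[ 246  173   47   93 4219] (((477.9585876464844, -357.4520263671875), (103.80437469482422, 48.56670379638672), 7.954099655151367), 4219)
197 113
```

View pics/w3c.png

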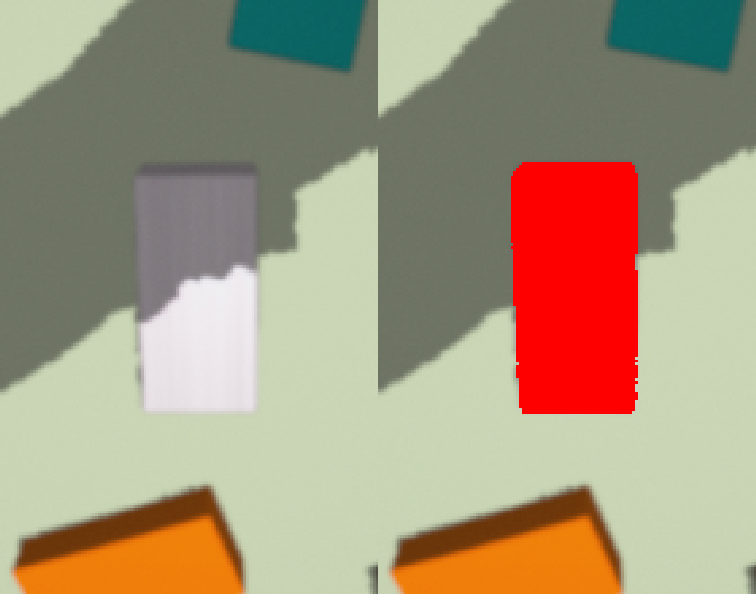

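The bar's top face spans crop (136,177) to (257,410), so its centre is about (0.480, -0.357) with yaw of about 8°. The orange bar's nearest corner, at crop (210,487), is clear of the fingers. I'll go in for the grasp.

Run:
```python
from h import *
from scipy.spatial.transform import Rotation
c=optics.get_calibration('wrist')
q=ray('wrist',np.array([[136,177],[257,177],[257,410],[144,410]])/2.7+[196.5,112.5],.03,c);print(q,q.mean(0))
r=down(0.139)
plan([((.476,-.357,.09),r),((.476,-.357,.019),r)])
```

```text
[[ 0.43555618 -0.38635573  0.03      ]
 [ 0.42957293 -0.34044215  0.03      ]
 [ 0.52615342 -0.3266312   0.03      ]
 [ 0.53249679 -0.37317129  0.03      ]] [ 0.48094483 -0.35665009  0.03      ]
rows 3 slide [-0.179, -0.056, 0.561] dr [-0.0, 0.001, -0.007]
rows 2 slide [0.0, 0.0, 0.355] dr [-0.0, -0.0, 0.0]
```

Request:
carry_out(
  grip=[1,1,1,1,1],
  slide=[
    [-0.179,-0.056,0.561],
    [-0.179,-0.056,0.561],
    [-0.179,-0.056,0.561],
    [-0.179,-0.056,0.561],
    [-0.179,-0.056,0.561],
  ],
  dr=[
    [0,0,-0.007],
    [0,0,-0.007],
    [0,0,-0.007],
    [0,0,-0.007],
    [0,0,-0.007],
  ],
)

```text
t: 4.2
position: [0.4754, -0.3559, 0.0887]
ee_rot: [0.22, -3.132, -0.004]
force: [-0.2, -0.6, 1.1]
opening: 0.0853
finger_force: 0.0
```

Request:
carry_out(
  grip=[1,1,1,1],
  slide=[
    [0,0,0.15],
    [0,0,0.25],
    [0,0,0.355],
    [0,0,0.355],
  ],
  dr=[
    [0,0,0],
    [0,0,0],
    [0,0,0],
    [0,0,0],
  ],
)

```text
t: 4.53
position: [0.4749, -0.3567, 0.0177]
ee_rot: [0.218, -3.133, -0.002]
force: [-0.2, 0.4, 0.0]
opening: 0.0852
finger_force: 0.0
```

Request:
carry_out(
  grip=[0.4,0,0,0,0],
  slide=[
    [0,0,0],
    [0,0,0],
    [0,0,0],
    [0,0,0],
    [0,0,0],
  ],
  dr=[
    [0,0,0],
    [0,0,0],
    [0,0,0],
    [0,0,0],
    [0,0,0],
  ],
)

```text
t: 4.95
position: [0.4766, -0.3585, 0.0195]
ee_rot: [-0.218, 3.132, -0.003]
force: [-0.1, 0.6, 0.9]
opening: 0.0255
finger_force: 0.0
```

Request:
carry_out(
  grip=[0,0,0,0,0],
  slide=[
    [0,0,0],
    [0,0,0],
    [0,0,-0.1],
    [0,0,-0.2],
    [0,0,-0.2],
  ],
  dr=[
    [0,0,0],
    [0,0,0],
    [0,0,0],
    [0,0,0],
    [0,0,0],
  ],
)

```text
t: 5.37
position: [0.4776, -0.3596, 0.0617]
ee_rot: [-0.217, 3.13, -0.006]
force: [1.1, -0.3, 0.6]
opening: 0.0002
finger_force: 0.0
```

The grasp closed on nothing, so I'll open, rise and look.

Request:
carry_out(
  grip=[1,1,1,1,1],
  slide=[
    [0,0,-0.2],
    [0,0,-0.35],
    [0,0,-0.35],
    [0,0,-0.35],
    [0,0,-0.35],
  ],
  dr=[
    [0,0,0],
    [0,0,0],
    [0,0,0],
    [0,0,0],
    [0,0,0],
  ],
)

```text
t: 5.78
position: [0.4757, -0.3577, 0.1275]
ee_rot: [0.218, -3.134, -0.001]
force: [-0.7, -0.0, 0.0]
opening: 0.0604
finger_force: 0.0
```

Run:
```python
from h import *
print(manip.get_state()['position'])
c,a=still();s=cap('side');t=cap('top');save('s4.png',s);save('w4.png',a)
c2=optics.get_calibration('wrist')
print(np.abs(c['view']-c2['view']).max())
x=cv2.resize(s[200:330,190:340],None,fx=2.6,fy=2.6);y=cv2.resize(a[80:380,80:480],None,fx=1,fy=1)
h=max(x.shape[0],y.shape[0]);z=np.zeros((h,x.shape[1]+y.shape[1],3),np.uint8);z[:x.shape[0],:x.shape[1]]=x;z[:y.shape[0],x.shape[1]:]=y
save('v4.png',z);print(x.shape)
```

```text
[ 0.47565557 -0.35769848  0.12750401]
0.002102623980702562
(338, 390, 3)
```

View pics/v4.png

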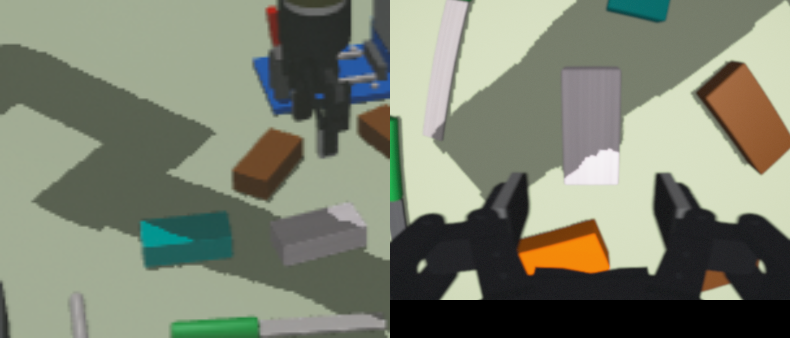

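The wrist crop shows the bar undisturbed at full-image pixels (171–231+..., rows 148–263), between and slightly ahead of the fingertips. I'll compare the projected TCP with the visible fingertips.

Run:
```python
from h import *
s=manip.get_state();Rm=R.from_rotvec(s['ee_rot']).as_matrix();p=s['position'];print(p)
c=optics.get_calibration('wrist')
V=c['view'];o=-V[:3,:3].T@V[:3,3];print('cam in tool',Rm.T@(o-p),'axis',Rm.T@V[2,:3])
print('tcp in wrist',proj('wrist',[p, p+Rm@[0,.04,0],p+Rm@[0,-.04,0]],c),'side',proj('side',[p,p+Rm@[0,.04,.0],p+Rm@[0,-.04,0.]]))
im=cv2.cvtColor(cv2.imread('pics/w4.png'),cv2.COLOR_BGR2HSV).astype(int);H,S,V=im.transpose(2,0,1)
w=np.zeros_like(S);w[140:270,240:330]=1
print('wrist',rect('wrist',(S<25)&(w>0),.03,c))
# top-camera fresh estimate of bar
# bar from side: top-face corners by eye
e=np.array([[270,218],[347,203],[368,243-15],[281,243]])/2.6+[189.5,199.5];print('side est',ray('side',e,.03))
e=np.array([[270,218],[347,203],[366,225],[281,240]])/2.6+[189.5,199.5];print(ray('side',e,.03).mean(0))
print('top check',ray('top',[[388,227]],.03))
```

```text
[ 0.47499704 -0.35706254  0.12630708]
cam in tool [ 6.79429113e-02  8.11337152e-06 -1.58127057e-01] axis [-2.71699677e-01  5.48801072e-04  9.62381933e-01]
tcp in wrist [[280.67112304 251.69747014]
 [355.1403343  250.81283768]
 [206.20062821 251.09638068]] side [[311.12812591 258.85222381]
 [305.96260249 251.18384965]
 [316.55294914 266.90553631]]
wrist (((478.050048828125, -356.3778076171875), (101.50003051757812, 48.54361343383789), 7.876419544219971), 7072)
side est [[ 0.42676502 -0.3343135   0.03      ]
 [ 0.51836076 -0.32823507  0.03      ]
 [ 0.52946766 -0.37663948  0.03      ]
 [ 0.42952509 -0.37935075  0.03      ]]
[ 0.47611932 -0.3520164   0.03      ]
top check [[ 0.48108928 -0.35419665  0.03      ]]
```

Run:
```python
from h import *
s=manip.get_state();print(s['opening'],manip.tips_ahead,[k for k in dir(manip) if k[0]!='_'])
c=optics.get_calibration('wrist');a=cap('wrist');b=cap('side');s=manip.get_state();p=s['position'];Rm=R.from_rotvec(s['ee_rot']).as_matrix();print(p,s['opening'])
for z in (.008,-.005,-.02,-.035):
    P=[p+Rm@[x,y,z] for y in(.0425,-.0425) for x in(.011,-.011)]
    for n,im,cc in(('wrist',a,c),('side',b,None)):
        for q in proj(n,P,cc): cv2.circle(im,tuple(np.round(q).astype(int).tolist()),1,{.008:(255,0,0),-.005:(255,255,0),-.02:(0,255,0),-.035:(0,255,255)}[z],-1)
x=cv2.resize(b[210:290,270:350],None,fx=5,fy=5,interpolation=cv2.INTER_NEAREST);y=cv2.resize(a[200:360,180:380],None,fx=2,fy=2,interpolation=cv2.INTER_NEAREST)
z=np.zeros((400,800,3),np.uint8);z[:,:400]=x;z[:320,400:]=y;save('v5.png',z)
plan([((.476,-.357,.015),down(.139))])
```

```text
0.08127149970510447 0.008 ['PlanningError', 'get_state', 'tips_ahead']
[ 0.4752519  -0.3572513   0.12667247] 0.08538322746104043
rows 3 slide [-0.005, -0.0, 0.558] dr [0.003, -0.002, -0.0]
```

View pics/v5.png

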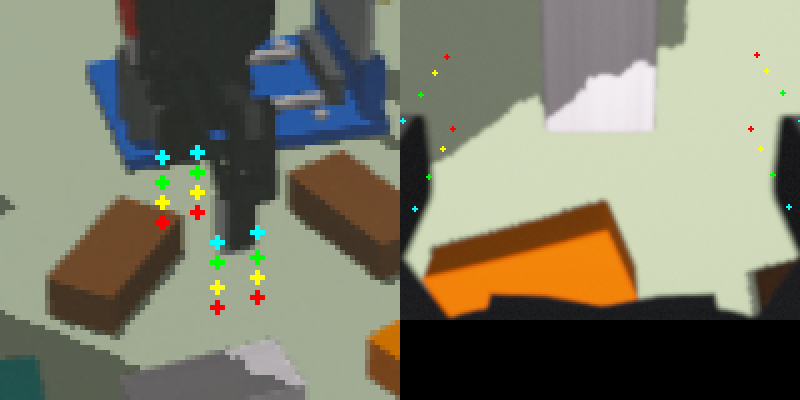

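The overlay settles it. In both views the open fingertips sit on the cyan marks, about 35 mm behind the reported TCP instead of the stated 5 mm. The fingers therefore end about 30 mm shorter than the interface says, and the first grasp closed above the bar. I'll go 30 mm lower from here on and watch the force.

Request:
carry_out(
  grip=[1,1,1,1,1],
  slide=[
    [0,0,0.2],
    [0,0,0.4],
    [0,0,0.55],
    [0,0,0.61],
    [0,0,0.61],
  ],
  dr=[
    [0,0,0],
    [0,0,0],
    [0,0,0],
    [0,0,0],
    [0,0,0],
  ],
)

```text
t: 6.45
position: [0.4729, -0.355, 0.0013]
ee_rot: [0.217, -3.128, -0.01]
force: [-0.0, 0.2, -0.8]
opening: 0.085
finger_force: 0.0
```

Request:
carry_out(
  grip=[1,1,1,1],
  slide=[
    [0,0,0.03],
    [0,0,0.06],
    [0,0,0.09],
    [0,0,0.095],
  ],
  dr=[
    [0,0,0],
    [0,0,0],
    [0,0,0],
    [0,0,0],
  ],
)

```text
t: 6.78
position: [0.4761, -0.358, -0.013]
ee_rot: [-0.218, 3.134, -0.001]
force: [-0.3, -0.0, 0.5]
opening: 0.0854
finger_force: 0.0
```

Request:
carry_out(
  grip=[0,0,0,0,0],
  slide=[
    [0,0,0],
    [0,0,0],
    [0,0,0],
    [0,0,0],
    [0,0,0],
  ],
  dr=[
    [0,0,0],
    [0,0,0],
    [0,0,0],
    [0,0,0],
    [0,0,0],
  ],
)

```text
t: 7.2
position: [0.4764, -0.3582, -0.012]
ee_rot: [-0.218, 3.133, -0.001]
force: [-0.5, 0.5, 4.1]
opening: 0.047
finger_force: 64.4
```

Gripped: opening 47 mm, pad force 64 N. I'll lift, move part of the way, and measure the jig again from there with the top and wrist cameras.

Run:
```python
from h import *
plan([((.47,-.357,.12),down(.139)),((.43,-.27,.22),down(.02))])
```

```text
rows 4 slide [0.03, 0.01, -0.66] dr [-0.001, 0.001, -0.0]
rows 4 slide [0.138, 0.458, -0.5] dr [-0.0, 0.0, 0.151]
```

Request:
carry_out(
  grip=[0,0,0,0,0],
  slide=[
    [0,0,-0.1],
    [0,0,-0.3],
    [0.03,0,-0.5],
    [0.03,0,-0.66],
    [0.03,0,-0.66],
  ],
  dr=[
    [0,0,0],
    [0,0,0],
    [0,0,0],
    [0,0,0],
    [0,0,0],
  ],
)

```text
t: 7.62
position: [0.4727, -0.3617, 0.1263]
ee_rot: [-0.217, 3.127, -0.013]
force: [0.8, -1.4, -2.6]
opening: 0.0468
finger_force: 63.7
```

Request:
carry_out(
  grip=[0,0,0,0,0],
  slide=[
    [0.138,0.458,-0.5],
    [0.138,0.458,-0.5],
    [0.138,0.458,-0.5],
    [0.138,0.458,-0.5],
    [0.138,0.458,-0.5],
  ],
  dr=[
    [0,0,0.151],
    [0,0,0.151],
    [0,0,0.151],
    [0,0,0.151],
    [0,0,0.151],
  ],
)

```text
t: 8.03
position: [0.43, -0.2705, 0.2216]
ee_rot: [-0.034, 3.139, -0.003]
force: [0.4, -1.0, -3.8]
opening: 0.0472
finger_force: 63.9
```

Run:
```python
from h import *
from scipy.optimize import least_squares
cap('top')
c=optics.get_calibration('wrist');a=cap('wrist');s=manip.get_state();print(s['position'],s['opening'],s['finger_force']);save('w6.png',a)
t=cv2.cvtColor(cv2.imread('pics/top.png'),cv2.COLOR_BGR2RGB)
def edges(im,n,c,rows=None,cols=None,z=.012):
    f=im[...,2].astype(float)-im[...,0]   # blueness
    out=[]
    for v in rows:
        g=f[v]; b=np.nonzero(g>35)[0]; b=b[(b>cols[0])&(b<cols[1])]
        if len(b)<8: continue
        L,Rr=b[0],b[-1]
        def sub(i,d):
            lo=g[i+3*d];hi=np.median(g[b]);th=(lo+hi)/2
            for k in range(-3,4):
                x0=i-k*-d
            xs=np.arange(i-3,i+4);return np.interp(th,*(zip(*sorted(zip(g[xs],xs)))))
        out.append((sub(L,-1),sub(Rr,1),v))
    return np.array(out)
e=edges(t,'top',None,range(186,222,2),(250,330))
ct=optics.get_calibration('top')
for k,nm in((0,'L'),(1,'R')):
    P=ray('top',np.c_[e[:,k],e[:,2]],.012); q=np.polyfit(P[:,0],P[:,1],1);print(nm,'slope',q[0],'y at .5924',np.polyval(q,.5924),np.std(P[:,1]-np.polyval(q,P[:,0])))
f=t[...,2].astype(float)-t[...,0]
# front edge along columns
P=[]
for u in range(272,292,2):
    g=f[205:235,u];hi=np.median(g[:6]);v=np.nonzero(g>hi/2)[0][-1];
    P.append((u,205+v+(g[v]-hi/2)/(g[v]-g[v+1])))
P=ray('top',P,.012);print('front x',P[:,0].round(4))
# wrist: blue mask
w=a[...,2].astype(int)-a[...,0]>45
k,lab,st,_=cv2.connectedComponentsWithStats(w.astype(np.uint8));print(st[1:][st[1:,4]>100])
save('w6c.png',cv2.resize(a[150:420,260:560],None,fx=2,fy=2,interpolation=cv2.INTER_CUBIC))
```

```text
[ 0.43008818 -0.27194525  0.21846342] 0.0467943276964996 63.85400891304016
L slope 0.011010759123910781 y at .5924 0.03734596125190313 0.001646297477384819
R slope -0.07445722343676463 y at .5924 -0.09090495498163528 0.002136946871238372
front x [0.4845 0.4866 0.4873 0.4874 0.4876 0.4874 0.4875 0.4876 0.4876 0.4878]
[[ 203   48   51   91 4006]
 [ 408  225   90   71 2109]
 [ 431  249   40   63 1309]
 [ 465  275   21   48  455]]
```

View pics/w6c.png

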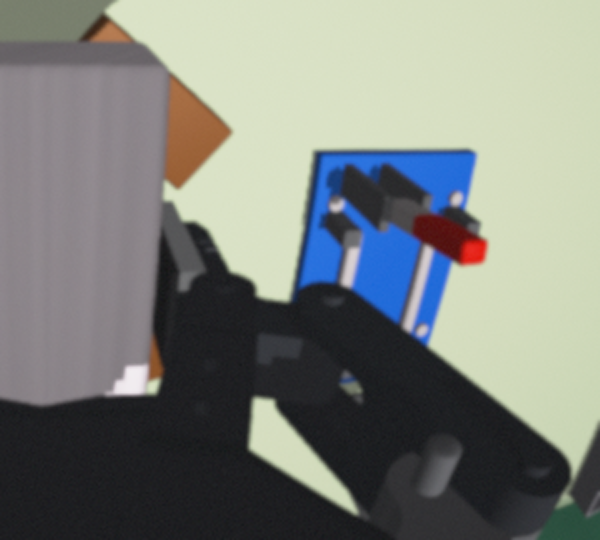

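In the crop the jig base's front corners are at (318,152) and (474,152), with the right edge running to (428,345) and the left edge to (297,298). The silver bar is held well in the fingers.

Run:
```python
from h import *
c=optics.get_calibration('wrist');s=manip.get_state();print(s['position'])
e=np.array([[319,152],[475,152],[428,345],[298,298],[421,217]])/2+[259.75,149.75]
print(ray('wrist',e,.012,c)[:,:2])
# rails tops z=.02: near rail (-y) centre, far rail centre
e=np.array([[352,245],[345,285],[427,255],[407,325]])/2+[259.75,149.75];print('rails',ray('wrist',e,.02,c)[:,:2])
# rails in top image: bright low-sat within jig
t=cv2.imread('pics/top.png');x=cv2.cvtColor(t,cv2.COLOR_BGR2HSV).astype(int)
for v in range(180,206,4):
    g=x[v,262:310,1]; V=x[v,262:310,2]
    wt=np.clip(100-g,0,None)*(V>120)*1.
    u=np.arange(262,310); l=(u<286)&(u>270);r=(u>=286)&(u<302)
    P=ray('top',[[ (u*wt)[l].sum()/max(wt[l].sum(),1e-9),v],[(u*wt)[r].sum()/max(wt[r].sum(),1e-9),v]],.02);print(v,P[:,:2].round(4).tolist())
f=t[...,0].astype(int)-t[...,2]
print([ (v,f[v,262:272].tolist(),f[v,302:312].tolist()) for v in (190,200,210,218)])
```

```text
[ 0.43008818 -0.27194525  0.21846342]
[[ 0.48340037 -0.09592544]
 [ 0.48336886  0.03242682]
 [ 0.64447701  0.03675269]
 [ 0.59007727 -0.09196234]
 [ 0.53124238 -0.00486109]]
rails [[ 0.54611388 -0.06297416]
 [ 0.57700916 -0.06137243]
 [ 0.55758883  0.00296804]
 [ 0.61649194  0.00265734]]
180 [[0.6248, 0.0121], [0.6267, -0.0624]]
184 [[0.6119, 0.0055], [0.6135, -0.0577]]
188 [[0.5988, 0.0052], [0.6005, -0.058]]
192 [[0.5858, 0.0064], [0.5874, -0.0582]]
196 [[0.5728, 0.006], [0.5744, -0.0585]]
200 [[0.5598, 0.0056], [0.5614, -0.0586]]
204 [[0.5468, 0.0053], [0.5484, -0.0588]]
[(190, [-10, -10, -10, -9, 14, 92, 92, 92, 92, 91], [95, 94, 95, 90, 12, -11, -11, -11, -11, -11]), (200, [-11, -10, -11, -9, 31, 90, 92, 91, 92, 93], [94, 95, 93, 87, 9, -11, -11, -11, -11, -11]), (210, [-10, -11, -10, -9, 34, 91, 88, 50, 7, 5], [3, 11, 63, 91, 6, -10, -10, -11, -11, -11]), (218, [-10, -10, -11, -8, 65, 90, 91, 90, 90, 91], [46, 58, 70, 87, 2, -10, -11, -11, -11, -10])]
```

Run:
```python
from h import *
t=cv2.imread('pics/top.png').astype(int);f=t[...,0]-t[...,2]
L=[];Rr=[]
for v in list(range(186,206))+list(range(214,222)):
    g=(f[v]+10.)/102; i=np.nonzero(g[255:275]>.95)[0][0]+255; L.append((i-.5-g[i-2:i].clip(0,1).sum(),v))
    i=np.nonzero(g[297:315]>.9)[0][-1]+297; Rr.append((i+.5+g[i+1:i+3].clip(0,1).sum(),v))
for n,E in(('L',L),('R',Rr)):
    P=ray('top',E,.012);q=np.polyfit(P[:,0]-.59,P[:,1],1);print(n,q,np.std(P[:,1]-np.polyval(q,P[:,0]-.59)))
P=[]
for u in range(270,304,2):
    g=(f[200:235,u]+10.)/102; i=np.nonzero(g>.9)[0][-1]; P.append((u,200+i+.5+g[i+1:i+3].clip(0,1).sum()))
P=ray('top',P,.012);q=np.polyfit(P[:,1]+.025,P[:,0],1);print('front',q,np.std(P[:,0]-np.polyval(q,P[:,1]+.025)))
# vertical offsets: stop face top edge z=.034
```

```text
L [0.00959314 0.03826138] 0.00016358167787332552
R [ 0.01640248 -0.09033599] 3.279537942922842e-05
front [-0.01108182  0.48705337] 0.00015433439721468785
```

Run:
```python
from h import *
r=down(.0125)
plan([((.572,-.0268,.215),r),((.572,-.0268,.06),r),((.576,-.0268,.012),r)])
```

```text
rows 5 slide [-0.519, 0.855, 0.012] dr [-0.001, 0.0, 0.007]
rows 2 slide [-0.214, 0.357, 0.005] dr [0.0, 0.0, 0.003]
rows 4 slide [0.001, -0.0, 0.775] dr [0.0, 0.0, 0.0]
rows 2 slide [-0.02, -0.0, 0.24] dr [0.0, 0.0, 0.0]
```

Request:
carry_out(
  grip=[0,0,0,0,0],
  slide=[
    [-0.519,0.855,0.012],
    [-0.519,0.855,0.012],
    [-0.519,0.855,0.012],
    [-0.519,0.855,0.012],
    [-0.519,0.855,0.012],
  ],
  dr=[
    [0,0,0.007],
    [0,0,0.007],
    [0,0,0.007],
    [0,0,0.007],
    [0,0,0.007],
  ],
)

```text
t: 8.55
position: [0.5311, -0.097, 0.2138]
ee_rot: [0.023, -3.139, -0.002]
force: [0.3, -0.0, -3.6]
opening: 0.047
finger_force: 63.8
```

Request:
carry_out(
  grip=[0,0,0,0,0],
  slide=[
    [-0.214,0.357,0.005],
    [-0.214,0.357,0.005],
    [-0.214,0.357,0.005],
    [-0.214,0.357,0.005],
    [-0.214,0.357,0.005],
  ],
  dr=[
    [0,0,0.003],
    [0,0,0.003],
    [0,0,0.003],
    [0,0,0.003],
    [0,0,0.003],
  ],
)

```text
t: 8.97
position: [0.5717, -0.027, 0.2131]
ee_rot: [0.02, -3.138, -0.0]
force: [-0.1, -0.5, -3.4]
opening: 0.047
finger_force: 64.1
```

Run:
```python
from h import *
s=manip.get_state();print(s['position'],R.from_rotvec(s['ee_rot']).as_matrix().round(4).tolist())
plan([((.572,-.0268,.06),down(.0125)),((.576,-.0268,.02),down(.0125))])
```

```text
[ 0.57167674 -0.02695693  0.21312063] [[-0.9999, -0.0127, -0.0038], [-0.0127, 0.9999, 0.0002], [0.0038, 0.0003, -1.0]]
rows 4 slide [-0.005, 0.001, 0.766] dr [0.0, -0.005, 0.0]
rows 1 slide [-0.02, -0.001, 0.2] dr [0.0, 0.0, 0.0]
```

Request:
carry_out(
  grip=[0,0,0,0,0],
  slide=[
    [0,0,0.2],
    [0,0,0.4],
    [0,0,0.6],
    [0,0,0.75],
    [0,0,0.77],
  ],
  dr=[
    [0,0,0],
    [0,0,0],
    [0,0,0],
    [0,0,0],
    [0,0,0],
  ],
)

```text
t: 9.38
position: [0.5662, -0.0277, 0.0548]
ee_rot: [0.014, -3.13, -0.003]
force: [-1.3, 0.4, -4.2]
opening: 0.0467
finger_force: 63.8
```

Request:
carry_out(
  grip=[0,0,0],
  slide=[
    [-0.02,0,0.1],
    [-0.02,0,0.19],
    [-0.02,0,0.19],
  ],
  dr=[
    [0,0,0],
    [0,0,0],
    [0,0,0],
  ],
)

```text
t: 9.63
position: [0.5741, -0.0278, 0.0214]
ee_rot: [0.016, -3.137, -0.001]
force: [-2.5, -1.0, -3.6]
opening: 0.0473
finger_force: 63.9
```

Run:
```python
from h import *
c=optics.get_calibration('wrist');s=manip.get_state();a=cap('wrist');b=cap('top');sd=cap('side');save('w7.png',a);save('t7.png',b);save('s7.png',sd);print(s['position'])
for x,y in((80,0),(60,0)): pass
z=np.zeros((600,800,3),np.uint8)
z[:,:]=0
q=cv2.resize(a[60:360,80:480],None,fx=1,fy=1);z[:300,:400]=q
q=cv2.resize(b[140:240,220:353],(400,300),interpolation=cv2.INTER_CUBIC);z[:300,400:]=q
q=cv2.resize(sd[150:250,250:383],(400,300),interpolation=cv2.INTER_CUBIC);z[300:,:400]=q
q=cv2.resize(a[60:210,180:380],(400,300),interpolation=cv2.INTER_CUBIC);z[300:,400:]=q
save('v7.png',z)
```

```text
[ 0.57406411 -0.02784649  0.02141105]
```

View pics/v7.png

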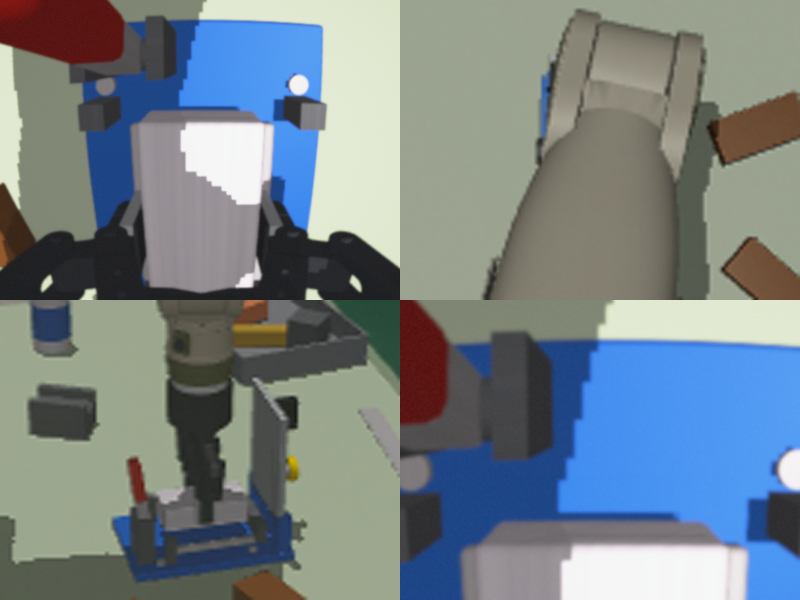

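The last picture shows the bar centred between the jig's rests: block centre column 202 against bar centre about 200 in the upper-left panel. The lever and camera are clear, and so is the leaf. I'll nudge 0.8 mm to +y and lower.

Request:
carry_out(
  grip=[0,0,0,0,0],
  slide=[
    [0,0.004,0.025],
    [0,0.004,0.05],
    [0,0.004,0.07],
    [0,0.004,0.09],
    [0,0.004,0.09],
  ],
  dr=[
    [0,0,0],
    [0,0,0],
    [0,0,0],
    [0,0,0],
    [0,0,0],
  ],
)

```text
t: 10.2
position: [0.5753, -0.0257, 0.0048]
ee_rot: [0.019, -3.14, -0.001]
force: [-0.1, -0.2, -2.4]
opening: 0.0467
finger_force: 64.0
```

Request:
carry_out(
  grip=[0,0,0],
  slide=[
    [0,0,0.01],
    [0,0,0.02],
    [0,0,0.02],
  ],
  dr=[
    [0,0,0],
    [0,0,0],
    [0,0,0],
  ],
)

```text
t: 10.45
position: [0.5762, -0.0258, 0.0023]
ee_rot: [-0.02, 3.141, 0.0]
force: [-0.8, -0.1, 2.0]
opening: 0.0473
finger_force: 67.0
```

Request:
carry_out(
  grip=[0,0,0,0,0],
  slide=[
    [0,0,0.005],
    [-0.01,0,0.005],
    [-0.02,0,0.005],
    [-0.03,0,0.005],
    [-0.03,0,0.005],
  ],
  dr=[
    [0,0,0],
    [0,0,0],
    [0,0,0],
    [0,0,0],
    [0,0,0],
  ],
)

```text
t: 10.87
position: [0.5789, -0.0257, 0.0022]
ee_rot: [0.019, -3.137, 0.0]
force: [-9.6, 0.4, 13.8]
opening: 0.0469
finger_force: 74.2
```

Request:
carry_out(
  grip=[0,0,0],
  slide=[
    [-0.008,0,0],
    [-0.015,0,0],
    [-0.015,0,0],
  ],
  dr=[
    [0,0,0],
    [0,0,0],
    [0,0,0],
  ],
)

```text
t: 11.12
position: [0.5826, -0.0257, 0.0021]
ee_rot: [0.019, -3.138, 0.0]
force: [-10.5, -0.7, 15.6]
opening: 0.0471
finger_force: 74.6
```

Request:
carry_out(
  grip=[0,0,0,0],
  slide=[
    [-0.005,0,-0.003],
    [-0.01,0,-0.003],
    [-0.015,0,-0.003],
    [-0.015,0,-0.003],
  ],
  dr=[
    [0,0,0],
    [0,0,0],
    [0,0,0],
    [0,0,0],
  ],
)

```text
t: 11.45
position: [0.5831, -0.0256, 0.0022]
ee_rot: [0.019, -3.134, 0.001]
force: [-16.1, -1.1, 17.0]
opening: 0.0468
finger_force: 72.7
```

Request:
carry_out(
  grip=[0,0,0],
  slide=[
    [-0.005,0,0],
    [-0.01,0,0],
    [-0.01,0,0],
  ],
  dr=[
    [0,0,0],
    [0,0,0],
    [0,0,0],
  ],
)

```text
t: 11.7
position: [0.5831, -0.0256, 0.0022]
ee_rot: [0.019, -3.13, 0.001]
force: [-21.7, -1.3, 21.0]
opening: 0.0465
finger_force: 73.3
```

The bar is against the stop: position has stalled and the force is rising. I'll ease off slightly, open and rise.

Request:
carry_out(
  grip=[0,1,1,1,1],
  slide=[
    [0.01,0,-0.005],
    [0.012,0,-0.005],
    [0.012,0,-0.005],
    [0.012,0,-0.005],
    [0.012,0,-0.005],
  ],
  dr=[
    [0,0,0],
    [0,0,0],
    [0,0,0],
    [0,0,0],
    [0,0,0],
  ],
)

```text
t: 12.12
position: [0.5887, -0.0259, 0.0027]
ee_rot: [-0.019, 3.14, -0.0]
force: [0.1, 0.1, -0.7]
opening: 0.0856
finger_force: 0.0
```

Run:
```python
from h import *
s=manip.get_state();print(s['position'],s['opening'],s['force'])
plan([((.565,-.026,.13),down(.0125)),((.44,-.026,.24),down(.0125))])
```

```text
[ 0.58871479 -0.02587156  0.00266362] 0.08563501049334855 [ 0.10916224  0.13096053 -0.73003497]
rows 4 slide [0.117, 0.001, -0.637] dr [-0.0, 0.002, -0.0]
rows 4 slide [0.625, 0.007, -0.55] dr [-0.0, 0.0, -0.0]
```

Request:
carry_out(
  grip=[1,1,1,1,1],
  slide=[
    [0.03,0,-0.2],
    [0.05,0,-0.4],
    [0.05,0,-0.6],
    [0.05,0,-0.8],
    [0.05,0,-1],
  ],
  dr=[
    [0,0,0],
    [0,0,0],
    [0,0,0],
    [0,0,0],
    [0,0,0],
  ],
)

```text
t: 12.53
position: [0.5778, -0.0258, 0.2045]
ee_rot: [-0.019, 3.14, -0.0]
force: [1.0, -0.8, -0.1]
opening: 0.0855
finger_force: 0.0
```

Request:
carry_out(
  grip=[1,1,1,1,1],
  slide=[
    [0.68,0,-0.2],
    [0.68,0,-0.2],
    [0.68,0,-0.2],
    [0.68,0,-0.2],
    [0.68,0,-0.2],
  ],
  dr=[
    [0,0,0],
    [0,0,0],
    [0,0,0],
    [0,0,0],
    [0,0,0],
  ],
)

```text
t: 12.95
position: [0.4394, -0.0273, 0.2444]
ee_rot: [-0.019, 3.139, -0.001]
force: [0.3, 0.8, -0.2]
opening: 0.0854
finger_force: 0.0
```

Run:
```python
from h import *
s=manip.get_state();c=optics.get_calibration('wrist');a=cap('wrist');b=cap('top');sd=cap('side');save('w8.png',a);save('t8.png',b);save('s8.png',sd);print(s['position'])
# numbers: bar top face vs rails in top cam
x=cv2.cvtColor(b,cv2.COLOR_RGB2HSV).astype(int)
for v in (185,190,195): print(v,x[v,266:306,1].tolist(),x[v,266:306,2].tolist())
u=284
print([ (v,x[v,u].tolist()) for v in range(165,225,2)])
# wrist expected pixel positions
J=np.array([.589,-.0262]);yw=.0125;Rz=np.array([[np.cos(yw),-np.sin(yw)],[np.sin(yw),np.cos(yw)]])
P=lambda q:np.r_[J+Rz@np.array(q[:2]),q[2]]
for q in((-50,-24,42),(-50,24,42),(50,-24,42),(50,24,42),(-50,-27,20),(-50,27,20),(-103,65,12),(-103,-65,12)):
    print(q,proj('wrist',[P(np.array(q)/1000)],c).round(1),proj('top',[P(np.array(q)/1000)]).round(1),proj('side',[P(np.array(q)/1000)]).round(1))
```

```text
[ 0.43938658 -0.02731083  0.24442623]
185 [20, 143, 147, 146, 146, 147, 145, 147, 137, 16, 5, 3, 36, 6, 8, 7, 8, 7, 8, 8, 8, 8, 8, 8, 7, 7, 7, 9, 75, 6, 6, 5, 153, 154, 154, 154, 152, 154, 154, 153] [125, 164, 160, 161, 161, 161, 160, 160, 156, 114, 163, 152, 106, 184, 186, 185, 186, 185, 186, 186, 186, 186, 186, 186, 185, 185, 185, 179, 95, 160, 158, 147, 157, 156, 156, 156, 156, 156, 156, 150]
190 [29, 141, 144, 144, 144, 146, 145, 146, 135, 13, 6, 2, 68, 8, 8, 8, 8, 8, 8, 8, 7, 8, 7, 8, 7, 7, 7, 6, 71, 6, 5, 7, 154, 151, 153, 151, 153, 155, 153, 151] [130, 166, 161, 161, 161, 161, 162, 161, 157, 120, 166, 154, 127, 186, 186, 186, 186, 186, 186, 186, 185, 186, 185, 186, 185, 185, 185, 177, 97, 166, 159, 148, 157, 157, 158, 157, 157, 156, 157, 150]
195 [63, 140, 143, 144, 145, 143, 144, 145, 128, 13, 6, 2, 70, 8, 9, 37, 23, 9, 5, 8, 7, 7, 7, 8, 8, 8, 7, 3, 63, 3, 6, 7, 150, 148, 150, 151, 151, 151, 149, 144] [113, 167, 164, 163, 162, 162, 163, 162, 160, 138, 168, 156, 127, 181, 113, 75, 90, 111, 149, 169, 180, 181, 183, 185, 186, 186, 185, 173, 101, 174, 162, 148, 158, 158, 158, 157
[... 472 characters left out ...]
), (207, [23, 36, 127]), (209, [22, 37, 132]), (211, [23, 38, 134]), (213, [22, 35, 137]), (215, [24, 36, 140]), (217, [24, 34, 142]), (219, [24, 34, 144]), (221, [24, 36, 134]), (223, [23, 36, 122])]
(-50, -24, 42) [[260.4 260.8]] [[293.8 206.2]] [[307.9 225.3]]
(-50, 24, 42) [[299.8 260.7]] [[278.6 206. ]] [[304.6 218.4]]
(50, -24, 42) [[262.6 326.8]] [[294.  174.9]] [[335.6 221.5]]
(50, 24, 42) [[298.1 326.8]] [[279.  174.7]] [[331.6 214.8]]
(-50, -27, 20) [[259.1 253.6]] [[294.3 206.8]] [[308.2 231.1]]
(-50, 27, 20) [[301.2 253.5]] [[277.6 206.5]] [[304.4 223.2]]
(-103, 65, 12) [[331.6 212. ]] [[265.6 222.9]] [[287.8 221.7]]
(-103, -65, 12) [[228.6 212.2]] [[305.8 223.4]] [[295.9 241. ]]
```

```bash
python3 - <<'E'
from h import *
b=cv2.imread('pics/t8.png');a=cv2.imread('pics/w8.png')
for u in (282,286,290): print('top',u,[b[v,u].tolist() for v in range(170,180)])
J=np.array([.590,-.0262]);yw=.0125;Rz=np.array([[np.cos(yw),-np.sin(yw)],[np.sin(yw),np.cos(yw)]])
P=lambda q:np.r_[J+Rz@np.array(q[:2]),q[2]]
print('stop',proj('top',[P(np.array(q)/1000) for q in((50,0,34),(62,0,34),(50,0,42),(-103,0,12))]).round(1))
print('wrist col 280',[(v,int(a[v,280].mean()),int(a[v,280,0])-int(a[v,280,2])) for v in range(245,345,2)])
E
python3 - <<'E'
import cv2,numpy as np
E
```

```text
top 282 [[94, 53, 31], [152, 98, 66], [83, 84, 81], [82, 83, 80], [86, 86, 84], [120, 120, 118], [186, 184, 180], [186, 184, 180], [186, 184, 179], [186, 184, 180]]
top 286 [[94, 54, 30], [152, 98, 66], [83, 82, 81], [84, 84, 81], [86, 85, 83], [118, 116, 116], [186, 184, 180], [186, 184, 180], [185, 184, 180], [185, 184, 180]]
top 290 [[94, 52, 29], [151, 96, 64], [83, 83, 82], [83, 83, 81], [86, 85, 84], [114, 113, 113], [186, 184, 180], [186, 184, 180], [185, 184, 180], [185, 184, 180]]
stop [[286.4 174.9]
 [286.5 171.2]
 [286.5 174.5]
 [285.7 222.9]]
wrist col 280 [(245, 119, 161), (247, 117, 161), (249, 118, 152), (251, 109, 79), (253, 93, 4), (255, 93, -1), (257, 96, -1), (259, 130, -2), (261, 209, -4), (263, 223, -2), (265, 224, -2), (267, 223, -3), (269, 223, -3), (271, 223, -3), (273, 223, -2), (275, 222, -3), (277, 222, -3), (279, 223, -2), (281, 222, -3), (283, 222, -2), (285, 222, -3), (287, 222, -2), (289, 221, -2), (291, 222, -2), (293, 221, -3), (295, 221, -2), (297, 221, -2), (299, 220, -2), (301, 220, -3), (303, 219, -3), (305, 219, -3), (307, 219, -3), (309, 218, -3), (311, 218, -3), (313, 218, -2), (315, 218, -2), (317, 217, -2), (319, 217, -3), (321, 217, -2), (323, 216, -2), (325, 187, -2), (327, 107, 3), (329, 88, 16), (331, 67, 66), (333, 82, 37), (335, 114, -8), (337, 98, -9), (339, 67, 0), (341, 72, 1), (343, 75, 3)]
```

The bar is home: the stop shows at its full predicted 3.7 px depth with no gap to the bar, and there are dark gaps to both rails. Next I'll estimate the leaf angle from the earlier views and plan to push it shut from behind.

```bash
cat >> h.py <<'E'
J=np.array([.589,-.0265]);YW=.0125
def W(x,y,z): # jig mm -> world m
    c,s=np.cos(YW),np.sin(YW); return np.array([J[0]+(c*x-s*y)/1000,J[1]+(s*x+c*y)/1000,z/1000])
def leafpt(th,lx,y,lz): # mm from hinge
    return W(72+lx*np.cos(th)+lz*np.sin(th), y, 48-lx*np.sin(th)+lz*np.cos(th))
E
python3 - <<'E'
from h import *
for th in (1.45,1.5,1.55,1.6,1.65,1.7):
    P=[leafpt(th,-134,y,z) for y in(55,-55) for z in(4,-4)]
    print(th,'top',proj('top',P).round(1).tolist(),'side',proj('side',P).round(1).tolist())
sd=cv2.imread('pics/s8.png');t=cv2.imread('pics/t8.png')
print('top col 300',[t[v,300].tolist() for v in range(154,172)])
print([t[v,275].tolist() for v in range(154,172)])
# side: leaf bright edge
for v in (180,190,200): print(v,sd[v,328:352].mean(1).round().astype(int).tolist())
E
```

```text
1.45 top [[269.2, 163.1], [269.2, 165.9], [307.8, 163.6], [307.7, 166.5]] side [[332.6, 175.9], [330.4, 176.4], [342.2, 190.0], [339.9, 190.6]]
1.5 top [[269.2, 160.8], [269.2, 163.6], [307.8, 161.3], [307.8, 164.1]] side [[334.4, 175.6], [332.2, 176.0], [344.2, 189.7], [341.8, 190.1]]
1.55 top [[269.3, 158.4], [269.2, 161.2], [307.8, 158.9], [307.8, 161.7]] side [[336.2, 175.3], [334.0, 175.7], [346.1, 189.4], [343.8, 189.8]]
1.6 top [[269.3, 156.1], [269.2, 158.9], [307.8, 156.6], [307.8, 159.4]] side [[338.1, 175.2], [335.9, 175.4], [348.0, 189.2], [345.7, 189.5]]
1.65 top [[269.3, 153.9], [269.3, 156.6], [307.8, 154.4], [307.8, 157.1]] side [[339.9, 175.1], [337.7, 175.2], [349.9, 189.1], [347.6, 189.3]]
1.7 top [[269.3, 151.6], [269.3, 154.3], [307.8, 152.1], [307.8, 154.8]] side [[341.7, 175.1], [339.5, 175.1], [351.8, 189.1], [349.6, 189.2]]
top col 300 [[139, 157, 149], [140, 158, 150], [140, 158, 150], [140, 157, 150], [145, 150, 146], [150, 153, 150], [154, 157, 154], [51, 51, 50], [52, 53, 52], [51, 52, 51], [52, 52, 51], [50, 50, 50], [52, 52, 51], [53, 53, 51], [51, 52, 50], [56, 45, 39], [74, 39, 21], [131, 78, 47]]
[[104, 120, 113], [104, 120, 113], [105, 120, 114], [113, 126, 119], [154, 155, 152], [150, 152, 149], [117, 118, 116], [51, 52, 51], [52, 53, 52], [51, 52, 51], [51, 52, 51], [51, 53, 51], [51, 52, 51], [51, 52, 50], [51, 50, 47], [60, 39, 27], [93, 51, 29], [154, 99, 65]]
180 [154, 154, 154, 154, 154, 140, 91, 74, 72, 137, 150, 153, 154, 153, 154, 154, 154, 154, 154, 154, 153, 154, 154, 153]
190 [154, 154, 154, 154, 154, 126, 85, 74, 75, 74, 74, 75, 74, 75, 74, 83, 88, 76, 49, 40, 43, 142, 154, 154]
200 [154, 154, 154, 154, 154, 113, 80, 74, 75, 75, 75, 76, 74, 75, 75, 90, 90, 129, 150, 154, 154, 154, 154, 154]
```

Leaf angle is about 1.55 rad. Next: close the gripper, go over and behind the leaf, and sweep it shut.

Run:
```python
from h import *
r=down(YW)
s=manip.get_state();print(s['position'])
def T(th,pen=3,lx=-85,y=-18): return leafpt(th,lx,y,4-pen)+[.011,0,-.022]
a=W(106,-18,210);b=T(1.55,-14)
st=plan([(a,r),(b,r)])
print(b)
prev=b
ths=[1.55,1.45,1.3,1.15,1.0,.85,.7,.55,.42,.3,.2,.1,0]
for k in range(0,len(ths),5):
    print([ (np.round(r.inv().apply(T(t)-prev)/.2,3)).tolist() for t in ths[k:k+5]]); prev=T(ths[k:k+5][-1])
```

```text
[ 0.44282986 -0.02776912  0.24254054]
rows 5 slide [-0.989, -0.072, 0.13] dr [-0.0, 0.002, -0.0]
rows 2 slide [-0.272, -0.02, 0.035] dr [-0.0, 0.001, -0.0]
rows 3 slide [0.034, -0.001, 0.493] dr [-0.0, -0.0, -0.0]
[ 0.68844665 -0.04339577  0.11135593]
[[0.085, 0.0, 0.002], [0.127, 0.0, 0.004], [0.19, 0.0, 0.016], [0.25, 0.0, 0.037], [0.307, 0.0, 0.066]]
[[0.051, 0.0, 0.038], [0.096, 0.0, 0.083], [0.134, -0.0, 0.134], [0.161, 0.0, 0.182], [0.179, 0.0, 0.23]]
[[0.011, -0.0, 0.041], [0.018, -0.0, 0.083], [0.02, 0.0, 0.125]]
```

Request:
carry_out(
  grip=[0,0,0,0,0],
  slide=[
    [-0.98,-0.072,0.1],
    [-0.98,-0.072,0.1],
    [-0.98,-0.072,0.1],
    [-0.98,-0.072,0.1],
    [-0.98,-0.072,0.1],
  ],
  dr=[
    [0,0,0],
    [0,0,0],
    [0,0,0],
    [0,0,0],
    [0,0,0],
  ],
)

```text
t: 13.52
position: [0.6418, -0.0396, 0.2194]
ee_rot: [0.02, -3.141, -0.001]
force: [-0.0, 0.2, 0.3]
opening: 0.0256
finger_force: 0.0
```

Request:
carry_out(
  grip=[0,0,0,0,0],
  slide=[
    [-0.28,-0.02,0.06],
    [-0.28,-0.02,0.06],
    [-0.28,-0.02,0.06],
    [-0.28,-0.02,0.06],
    [-0.28,-0.02,0.06],
  ],
  dr=[
    [0,0,0],
    [0,0,0],
    [0,0,0],
    [0,0,0],
    [0,0,0],
  ],
)

```text
t: 13.93
position: [0.6935, -0.0426, 0.2092]
ee_rot: [0.02, -3.14, -0.001]
force: [-0.5, 0.6, 1.1]
opening: 0.0004
finger_force: 0.0
```

Run:
```python
from h import *
s=manip.get_state();print(s['position'],s['force'],s['opening'])
plan([((.691,-.0434,.111),down(YW))])
sd=cap('side');save('s9.png',sd)
p=s['position']; print('tip pred px',proj('side',[p+[0,0,.022]]))
x=sd.mean(2)
u=int(proj('side',[p])[0][0])
for du in(-2,0,2): print([int(x[v,u+du]) for v in range(140,185)])
```

```text
[ 0.69350305 -0.04259269  0.20915327] [-0.45869945  0.64772417  1.10781384] 0.0003592855350445641
rows 3 slide [0.012, -0.004, 0.491] dr [0.001, -0.002, 0.0]
tip pred px [[351.93897119 170.26263823]]
[32, 34, 32, 35, 34, 36, 36, 36, 37, 37, 35, 36, 36, 37, 37, 36, 36, 38, 35, 35, 35, 39, 42, 68, 79, 79, 79, 81, 85, 85, 86, 85, 86, 73, 69, 82, 152, 152, 153, 152, 153, 152, 143, 140, 113]
[34, 31, 33, 32, 32, 35, 34, 35, 33, 33, 33, 34, 34, 33, 35, 36, 37, 37, 37, 36, 35, 37, 36, 40, 43, 40, 40, 40, 41, 42, 42, 39, 74, 79, 75, 82, 152, 152, 152, 152, 152, 152, 152, 152, 152]
[35, 36, 33, 33, 35, 35, 32, 35, 33, 32, 34, 36, 34, 37, 42, 35, 34, 34, 33, 33, 35, 36, 38, 36, 39, 39, 37, 37, 38, 38, 38, 38, 88, 72, 78, 152, 152, 152, 153, 153, 153, 152, 152, 152, 153]
```

Request:
carry_out(
  grip=[0,0,0,0,0],
  slide=[
    [0.01,0,0.2],
    [0.01,0,0.35],
    [0.01,0,0.48],
    [0.01,0,0.48],
    [0.01,0,0.48],
  ],
  dr=[
    [0,0,0],
    [0,0,0],
    [0,0,0],
    [0,0,0],
    [0,0,0],
  ],
)

```text
t: 14.4
position: [0.6901, -0.0426, 0.1144]
ee_rot: [0.019, -3.139, -0.001]
force: [-0.5, -0.0, 0.9]
opening: 0.0002
finger_force: 0.0
```

Request:
carry_out(
  grip=[0,0,0,0,0],
  slide=[
    [0.085,0,0.002],
    [0.127,0,0.004],
    [0.19,0,0.016],
    [0.25,0,0.037],
    [0.307,0,0.066],
  ],
  dr=[
    [0,0,0],
    [0,0,0],
    [0,0,0],
    [0,0,0],
    [0,0,0],
  ],
)

```text
t: 14.82
position: [0.6343, -0.0442, 0.1072]
ee_rot: [-0.02, 3.13, -0.003]
force: [2.5, 0.1, 5.2]
opening: -0.0002
finger_force: 1.9
```

```bash
cat >> h.py <<'E'
def T(th,pen=3,lx=-85,y=-18): return leafpt(th,lx,y,4-pen)+[.011,0,-.022]
E
python3 - <<'E'
from h import *
s=manip.get_state();p=s['position'];print(p,s['force'],T(1.0),T(.85))
r=R.from_rotvec(s['ee_rot'])
for k in([.85,.7,.55,.42,.3],):
    print([ (np.round(r.inv().apply(T(t)-p)/.2,3)).tolist() for t in k])
E
```

```text
[ 0.63429985 -0.04419611  0.10715263] [2.50385326 0.05804753 5.22429238] [ 0.62713867 -0.04416216  0.09806534] [ 0.61687641 -0.04429044  0.09051882]
[[0.088, 0.001, 0.082], [0.134, 0.001, 0.127], [0.172, 0.001, 0.177], [0.199, 0.001, 0.226], [0.218, 0.001, 0.273]]
```

Request:
carry_out(
  grip=[0,0,0,0,0],
  slide=[
    [0.051,0,0.04],
    [0.096,0,0.085],
    [0.134,0,0.136],
    [0.161,0,0.184],
    [0.179,0,0.232],
  ],
  dr=[
    [0,0,0],
    [0,0,0],
    [0,0,0],
    [0,0,0],
    [0,0,0],
  ],
)

```text
t: 15.23
position: [0.5966, -0.0446, 0.0586]
ee_rot: [-0.019, 3.135, -0.002]
force: [-1.3, 0.5, 2.7]
opening: -0.0002
finger_force: 1.1
```

Request:
carry_out(
  grip=[0,0,0,0,0],
  slide=[
    [0.011,0,0.041],
    [0.018,0,0.07],
    [0.02,0,0.09],
    [0.02,0,0.11],
    [0.02,0,0.11],
  ],
  dr=[
    [0,0,0],
    [0,0,0],
    [0,0,0],
    [0,0,0],
    [0,0,0],
  ],
)

```text
t: 15.65
position: [0.5916, -0.0444, 0.0365]
ee_rot: [-0.019, 3.139, -0.002]
force: [-8.6, 0.8, 25.2]
opening: -0.0001
finger_force: 12.7
```

Run:
```python
from h import *
s=manip.get_state();p=s['position'];print(p,s['force'],T(.1),T(0,0))
```

```text
[ 0.59161411 -0.04441082  0.03649121] [-8.64486375  0.82343561 25.22664165] [ 0.58775045 -0.04465453  0.03548084] [ 0.58722601 -0.04466109  0.03      ]
```

The leaf stopped against 25 N, so it seems shut. I'll rise, confirm with the cameras, and go behind the lever.

Run:
```python
from h import *
r=down(YW)
plan([(W(0,-18,200),r),(W(-132,-30,200),r),(W(-132,-30,106),r)])
def C(ph,pen=3,l=66): 
    x=-84+l*np.cos(ph)-(7-pen)*np.sin(ph); z=60+l*np.sin(ph)+(7-pen)*np.cos(ph)
    return W(x-11,-30,z-15.5)
prev=W(-132,-30,106)
L=[1.75,1.6,1.45,1.3,1.15,1.0,.85,.7,.55,.4,.27,.15,.07,0]
for k in range(0,15,5):
    print([ (np.round(r.inv().apply(C(t)-prev)/.2,3)).tolist() for t in L[k:k+5]]); prev=C(L[k:k+5][-1])
```

```text
rows 4 slide [0.01, -0.001, -0.818] dr [-0.001, 0.004, -0.0]
rows 4 slide [0.66, -0.06, 0.001] dr [-0.0, -0.0, -0.0]
rows 3 slide [-0.001, -0.0, 0.47] dr [-0.0, -0.0, -0.0]
[[-0.106, -0.0, -0.014], [-0.155, -0.0, -0.022], [-0.205, -0.0, -0.023], [-0.254, -0.0, -0.016], [-0.302, -0.0, -0.002]]
[[-0.045, 0.0, 0.021], [-0.086, -0.0, 0.048], [-0.123, 0.0, 0.081], [-0.154, -0.0, 0.12], [-0.18, 0.0, 0.162]]
[[-0.017, -0.0, 0.04], [-0.027, -0.0, 0.078], [-0.032, -0.0, 0.104], [-0.034, 0.0, 0.127]]
```

Request:
carry_out(
  grip=[0,0,0,0,0],
  slide=[
    [0,0,-0.2],
    [0,0,-0.4],
    [0,0,-0.6],
    [0,0,-0.8],
    [0,0,-0.82],
  ],
  dr=[
    [0,0,0],
    [0,0,0],
    [0,0,0],
    [0,0,0],
    [0,0,0],
  ],
)

```text
t: 16.07
position: [0.5946, -0.0447, 0.205]
ee_rot: [-0.02, 3.129, -0.004]
force: [1.1, -0.9, 1.0]
opening: 0.0001
finger_force: 0.0
```

Request:
carry_out(
  grip=[0,0,0,0,0],
  slide=[
    [0.66,-0.06,0],
    [0.66,-0.06,0],
    [0.66,-0.06,0],
    [0.66,-0.06,0],
    [0.66,-0.06,0],
  ],
  dr=[
    [0,0,0],
    [0,0,0],
    [0,0,0],
    [0,0,0],
    [0,0,0],
  ],
)

```text
t: 16.48
position: [0.4561, -0.0574, 0.1966]
ee_rot: [0.017, -3.14, -0.001]
force: [1.4, -0.0, -0.0]
opening: 0.0001
finger_force: 0.0
```

Run:
```python
from h import *
s=manip.get_state();print(s['position'],s['force']);r=down(YW)
plan([(W(-132,-30,106),r)])
sd=cap('side');t=cap('top');save('s10.png',sd);save('t10.png',t)
for n in('side','top'):
    for l in('leaf_fin','plunger_top','clamp_grip','leaf'): print(n,l,[(np.round(d['at'],1).tolist(),round(d['p'],2)) for d in optics.recognise(n,l)][:2])
for n in('side','top'):
    print(n,'fin',proj(n,[leafpt(0,-95,30,24),leafpt(0.05,-95,30,24)]).round(1).tolist(),'plg',proj(n,[W(35,0,80)]).round(1),'grip',proj(n,[W(-84,-30,126),W(-94,-30,126)]).round(1).tolist())
for im,n in((sd,'side'),(t,'top')):
    h=cv2.cvtColor(im,cv2.COLOR_RGB2HSV).astype(int)
    w=np.zeros(h.shape[:2],bool); q=proj(n,[W(35,0,80)])[0].astype(int); w[q[1]-15:q[1]+15,q[0]-15:q[0]+15]=1
    m=(abs(h[...,0]-25)<8)&(h[...,1]>140)&w; v,u=np.nonzero(m);print(n,'yellow',u.mean() if len(u) else None,v.mean() if len(v) else None,len(u))
    q=proj(n,[W(-84,-30,115)])[0].astype(int);w[:]=0;w[q[1]-20:q[1]+20,q[0]-20:q[0]+20]=1
    m=((h[...,0]<6)|(h[...,0]>174))&(h[...,1]>140)&w; v,u=np.nonzero(m);print(n,'red',(u.min(),u.max(),v.min(),v.max()) if len(u) else None)
```

```text
[ 0.45606093 -0.05738402  0.19657872] [ 1.42333398 -0.03557964 -0.01782699]
rows 3 slide [-0.007, -0.004, 0.453] dr [0.001, -0.002, -0.002]
side leaf_fin [([319.7, 219.6], 0.6)]
side plunger_top []
side clamp_grip [([298.0, 208.0], 0.61), ([264.5, 154.7], 0.19)]
side leaf [([318.2, 217.5], 0.8), ([314.1, 227.3], 0.34)]
top leaf_fin [([282.5, 185.8], 0.56)]
top plunger_top [([287.7, 177.5], 0.56)]
top clamp_grip []
top leaf []
side fin [[311.5, 209.4], [311.9, 208.2]] plg [[329.7 209.4]] grip [[298.5, 206.4], [295.6, 206.8]]
top fin [[277.1, 196.4], [277.1, 195.8]] plg [[287.  177.6]] grip [[297.4, 215.1], [297.3, 218.5]]
side yellow 328.1475409836066 212.327868852459 61
side red (np.int64(293), np.int64(298), np.int64(203), np.int64(216))
top yellow 288.0 181.57142857142858 7
top red None
```

Run:
```python
from h import *
sd=cv2.imread('pics/s10.png').astype(int)
for th in(0,.05,.1):
    print(th,'near free corner top/bot',proj('side',[leafpt(th,-134,-55,4),leafpt(th,-134,-55,-4)]).round(1).tolist(),'mid edge',proj('side',[leafpt(th,-110,-55,4),leafpt(th,-110,-55,-4),leafpt(th,-90,-55,4),leafpt(th,-90,-55,-4)]).round(1).tolist())
for u in(306,309,312,315): print(u,[(v,int(sd[v,u].mean()),int(sd[v,u,0]-sd[v,u,2])) for v in range(216,240)])
```

```text
0 near free corner top/bot [[306.8, 228.0], [306.8, 230.0]] mid edge [[313.6, 227.1], [313.6, 229.1], [319.3, 226.3], [319.2, 228.3]]
0.05 near free corner top/bot [[306.9, 226.3], [306.8, 228.3]] mid edge [[313.7, 225.7], [313.6, 227.7], [319.4, 225.2], [319.2, 227.2]]
0.1 near free corner top/bot [[307.1, 224.6], [306.8, 226.7]] mid edge [[313.9, 224.3], [313.6, 226.3], [319.5, 224.0], [319.3, 226.0]]
306 [(216, 94, 1), (217, 144, 1), (218, 144, 1), (219, 144, 2), (220, 144, 1), (221, 144, 1), (222, 144, 1), (223, 144, 1), (224, 143, 2), (225, 144, 1), (226, 145, 2), (227, 145, 1), (228, 142, 1), (229, 85, 0), (230, 59, -2), (231, 57, -1), (232, 57, -1), (233, 57, -1), (234, 57, -2), (235, 57, -2), (236, 57, 0), (237, 57, -1), (238, 68, 51), (239, 96, 120)]
309 [(216, 79, 0), (217, 144, 1), (218, 144, 1), (219, 143, 0), (220, 144, 1), (221, 143, 2), (222, 144, 2), (223, 144, 2), (224, 144, 1), (225, 144, 1), (226, 144, 1), (227, 149, 1), (228, 91, 0), (229, 95, 0), (230, 104, -2), (231, 84, -2), (232, 78, -3), (233, 91, -3), (234, 79, 11), (235, 60, 39), (236, 60, 40), (237, 60, 40), (238, 60, 46), (239, 94, 114)]
312 [(216, 143, 2), (217, 144, 2), (218, 144, 1), (219, 144, 1), (220, 144, 1), (221, 144, 1), (222, 144, 1), (223, 144, 1), (224, 143, 0), (225, 144, 1), (226, 144, 1), (227, 144, 2), (228, 89, 0), (229, 95, 0), (230, 109, -2), (231, 90, -3), (232, 93, -4), (233, 94, -3), (234, 61, 32), (235, 60, 46), (236, 60, 46), (237, 60, 46), (238, 68, 64), (239, 72, 73)]
315 [(216, 144, 1), (217, 144, 1), (218, 144, 1), (219, 144, 2), (220, 144, 1), (221, 144, 1), (222, 144, 1), (223, 143, 2), (224, 144, 1), (225, 144, 1), (226, 144, 1), (227, 101, 1), (228, 94, 1), (229, 106, -2), (230, 92, -2), (231, 82, -2), (232, 99, -2), (233, 87, 7), (234, 60, 46), (235, 60, 47), (236, 59, 46), (237, 60, 46), (238, 96, 117), (239, 66, 57)]
```

The leaf edge at rows 227–228 matches 0 rad, so the leaf is shut. Next is the lever.

Request:
carry_out(
  grip=[0,0,0,0,0],
  slide=[
    [0,0,0.2],
    [0,0,0.35],
    [0,0,0.453],
    [0,0,0.453],
    [0,0,0.453],
  ],
  dr=[
    [0,0,0],
    [0,0,0],
    [0,0,0],
    [0,0,0],
    [0,0,0],
  ],
)

```text
t: 17.4
position: [0.458, -0.0574, 0.1054]
ee_rot: [0.019, -3.139, -0.001]
force: [-0.4, 0.9, 0.6]
opening: 0.0001
finger_force: 0.0
```

Request:
carry_out(
  grip=[0,0,0,0,0],
  slide=[
    [-0.106,0,-0.014],
    [-0.155,0,-0.022],
    [-0.205,0,-0.023],
    [-0.254,0,-0.016],
    [-0.302,0,-0.002],
  ],
  dr=[
    [0,0,0],
    [0,0,0],
    [0,0,0],
    [0,0,0],
    [0,0,0],
  ],
)

```text
t: 17.82
position: [0.52, -0.0571, 0.1073]
ee_rot: [-0.019, 3.141, -0.0]
force: [-3.5, -0.4, -0.5]
opening: 0.0
finger_force: 1.5
```

Request:
carry_out(
  grip=[0,0,0,0,0],
  slide=[
    [-0.045,0,0.021],
    [-0.086,0,0.048],
    [-0.123,0,0.081],
    [-0.154,0,0.12],
    [-0.18,0,0.162],
  ],
  dr=[
    [0,0,0],
    [0,0,0],
    [0,0,0],
    [0,0,0],
    [0,0,0],
  ],
)

```text
t: 18.23
position: [0.5563, -0.0566, 0.0735]
ee_rot: [-0.019, 3.141, -0.0]
force: [-3.2, -0.5, 2.8]
opening: 0.0002
finger_force: 1.4
```

Request:
carry_out(
  grip=[0,0,0,0,0],
  slide=[
    [-0.017,0,0.04],
    [-0.027,0,0.078],
    [-0.032,0,0.104],
    [-0.034,0,0.12],
    [-0.034,0,0.12],
  ],
  dr=[
    [0,0,0],
    [0,0,0],
    [0,0,0],
    [0,0,0],
    [0,0,0],
  ],
)

```text
t: 18.65
position: [0.5625, -0.0565, 0.0515]
ee_rot: [-0.019, 3.14, -0.0]
force: [-4.1, 0.8, 10.7]
opening: -0.0001
finger_force: 5.6
```

Run:
```python
from h import *
s=manip.get_state();print(s['position'],s['force'],'expected shut tcp', W(-29,-30,67-15.5))
```

```text
[ 0.56246375 -0.05649357  0.05148556] [-4.10045037  0.80792233 10.73666064] expected shut tcp [ 0.56037726 -0.05686015  0.0515    ]
```

Request:
carry_out(
  grip=[0,0,0],
  slide=[
    [0,0,0.01],
    [0,0,0.02],
    [0,0,0.02],
  ],
  dr=[
    [0,0,0],
    [0,0,0],
    [0,0,0],
  ],
)

```text
t: 18.9
position: [0.5626, -0.0566, 0.0511]
ee_rot: [-0.019, 3.138, -0.002]
force: [-12.2, 2.4, 35.5]
opening: 0.0
finger_force: 17.5
```

Run:
```python
from h import *
s=manip.get_state();print(s['position'],s['force']);r=down(YW)
a=W(-20,-25,150);b=W(35,0,130);c=W(35,0,85-15.5)
plan([(a,r),(b,r),(c,r)])
```

```text
[ 0.56263529 -0.05657631  0.05111412] [-12.22661631   2.44264454  35.45172581]
rows 3 slide [-0.036, 0.023, -0.494] dr [-0.001, 0.005, -0.0]
rows 2 slide [-0.275, 0.125, 0.1] dr [-0.0, -0.0, -0.0]
rows 2 slide [0.0, 0.0, 0.302] dr [-0.0, -0.0, -0.0]
```

Request:
carry_out(
  grip=[0,0,0,0,0],
  slide=[
    [0,0,-0.15],
    [0,0,-0.35],
    [0,0,-0.53],
    [-0.15,0.07,-0.53],
    [-0.31,0.15,-0.5],
  ],
  dr=[
    [0,0,0],
    [0,0,0],
    [0,0,0],
    [0,0,0],
    [0,0,0],
  ],
)

```text
t: 19.32
position: [0.6266, -0.0269, 0.1515]
ee_rot: [-0.015, 3.132, -0.003]
force: [0.4, 0.3, -0.2]
opening: 0.0002
finger_force: 0.0
```

Request:
carry_out(
  grip=[0,0],
  slide=[
    [0,0,0],
    [0,0,0],
  ],
  dr=[
    [0,0,0],
    [0,0,0],
  ],
)

```text
t: 19.48
position: [0.6244, -0.025, 0.1447]
ee_rot: [0.022, -3.141, -0.0]
force: [-1.0, -0.7, -0.4]
opening: -0.0004
finger_force: 0.0
```

Run:
```python
from h import *
s=manip.get_state();print(s['position'],s['force']);r=down(YW)
plan([(W(35,0,85-15.5),r)])
sd=cap('side');save('s11.png',sd);h=cv2.cvtColor(sd,cv2.COLOR_RGB2HSV).astype(int)
m=((h[...,0]<6)|(h[...,0]>174))&(h[...,1]>140);m[:190]=0;m[235:]=0;m[:,:280]=0;m[:,345:]=0;v,u=np.nonzero(m);print('red',u.min(),u.max(),v.min(),v.max())
for ph in(0,.1,.2): print(ph,proj('side',[W(-84+l*np.cos(ph)-q*np.sin(ph),-30,60+l*np.sin(ph)+q*np.cos(ph)) for l in(50,82) for q in(-7,7)]).round(1).tolist())
```

```text
[ 0.62437001 -0.02498811  0.14469078] [-1.0043324  -0.65830847 -0.36698484]
rows 2 slide [0.002, -0.005, 0.376] dr [0.0, -0.001, 0.002]
red 307 320 218 224
0 [[312.9, 222.9], [312.9, 219.5], [321.8, 221.7], [321.8, 218.3]]
0.1 [[313.0, 221.7], [312.6, 218.3], [321.9, 219.7], [321.5, 216.3]]
0.2 [[313.0, 220.4], [312.2, 217.1], [321.8, 217.7], [321.0, 214.4]]
```

Request:
carry_out(
  grip=[0,0,0,0],
  slide=[
    [0,-0.005,0.2],
    [0,-0.005,0.34],
    [0,-0.005,0.38],
    [0,-0.005,0.38],
  ],
  dr=[
    [0,0,0],
    [0,0,0],
    [0,0,0],
    [0,0,0],
  ],
)

```text
t: 19.87
position: [0.6205, -0.0268, 0.0677]
ee_rot: [0.018, -3.136, -0.002]
force: [0.9, 0.3, 0.1]
opening: 0.0002
finger_force: 0.0
```

Request:
carry_out(
  grip=[0,0,0,0,0],
  slide=[
    [0,0,0.015],
    [0,0,0.03],
    [0,0,0.045],
    [0,0,0.06],
    [0,0,0.065],
  ],
  dr=[
    [0,0,0],
    [0,0,0],
    [0,0,0],
    [0,0,0],
    [0,0,0],
  ],
)

```text
t: 20.28
position: [0.6247, -0.0272, 0.0584]
ee_rot: [-0.019, 3.139, -0.001]
force: [-1.8, -1.3, 6.2]
opening: -0.0003
finger_force: 3.2
```

Request:
carry_out(
  grip=[0,0,0,0],
  slide=[
    [0,0,0.01],
    [0,0,0.02],
    [0,0,0.025],
    [0,0,0.025],
  ],
  dr=[
    [0,0,0],
    [0,0,0],
    [0,0,0],
    [0,0,0],
  ],
)

```text
t: 20.62
position: [0.625, -0.0272, 0.0564]
ee_rot: [-0.019, 3.137, -0.002]
force: [-6.5, 0.1, 21.1]
opening: 0.0001
finger_force: 10.5
```

At the hard stop with 21 N. I'll hold for over a second, then rise.

Request:
carry_out(
  grip=[0,0,0,0,0],
  slide=[
    [0,0,0],
    [0,0,0],
    [0,0,0],
    [0,0,0],
    [0,0,0],
  ],
  dr=[
    [0,0,0],
    [0,0,0],
    [0,0,0],
    [0,0,0],
    [0,0,0],
  ],
)

```text
t: 21.03
position: [0.625, -0.0272, 0.0564]
ee_rot: [-0.019, 3.137, -0.002]
force: [-6.6, 0.1, 21.5]
opening: 0.0002
finger_force: 10.6
```

Request:
carry_out(
  grip=[0,0,0,0,0],
  slide=[
    [0,0,0],
    [0,0,0],
    [0,0,0],
    [0,0,0],
    [0,0,0],
  ],
  dr=[
    [0,0,0],
    [0,0,0],
    [0,0,0],
    [0,0,0],
    [0,0,0],
  ],
)

```text
t: 21.45
position: [0.625, -0.0272, 0.0564]
ee_rot: [-0.019, 3.137, -0.002]
force: [-6.1, -1.0, 21.0]
opening: -0.0001
finger_force: 10.6
```

Request:
carry_out(
  grip=[0,0,0,0,0],
  slide=[
    [0,0,0],
    [0,0,0],
    [0,0,0],
    [0,0,0],
    [0,0,0],
  ],
  dr=[
    [0,0,0],
    [0,0,0],
    [0,0,0],
    [0,0,0],
    [0,0,0],
  ],
)

```text
t: 21.87
position: [0.625, -0.0272, 0.0564]
ee_rot: [-0.019, 3.137, -0.002]
force: [-7.7, -0.7, 21.3]
opening: -0.0001
finger_force: 10.6
```

Request:
carry_out(
  grip=[0,0,0,0,0],
  slide=[
    [0,0,-0.1],
    [0,0,-0.3],
    [0,0,-0.5],
    [0,0,-0.7],
    [0,0,-0.9],
  ],
  dr=[
    [0,0,0],
    [0,0,0],
    [0,0,0],
    [0,0,0],
    [0,0,0],
  ],
)

```text
t: 22.28
position: [0.6235, -0.0265, 0.2342]
ee_rot: [-0.019, 3.141, 0.0]
force: [1.5, -0.7, 0.8]
opening: -0.0002
finger_force: 0.0
```

Request:
carry_out(
  grip=[0,0,0,0,0],
  slide=[
    [0.9,0,0],
    [0.9,0,0],
    [0.9,0,0],
    [0.9,0,0],
    [0.9,0,0],
  ],
  dr=[
    [0,0,0],
    [0,0,0],
    [0,0,0],
    [0,0,0],
    [0,0,0],
  ],
)

```text
t: 22.7
position: [0.438, -0.0279, 0.232]
ee_rot: [0.019, -3.138, -0.001]
force: [-0.5, 0.5, 0.6]
opening: 0.0
finger_force: 0.0
```

Request:
carry_out(
  grip=[0,0,0,0],
  slide=[
    [0,0,0],
    [0,0,0],
    [0,0,0],
    [0,0,0],
  ],
  dr=[
    [0,0,0],
    [0,0,0],
    [0,0,0],
    [0,0,0],
  ],
)

```text
t: 23.03
position: [0.4452, -0.0291, 0.2322]
ee_rot: [-0.02, 3.14, -0.0]
force: [-0.1, 0.1, -0.2]
opening: -0.0003
finger_force: 0.0
```

Run:
```python
from h import *
s=manip.get_state();print(s['position'],s['force'])
sd=cap('side').astype(int)[...,::-1];h=cv2.cvtColor(sd[...,::-1].astype(np.uint8),cv2.COLOR_RGB2HSV).astype(int)
for u in(306,309,312,315): print(u,[(v,int(sd[v,u].mean())) for v in range(224,232)])
m=((h[...,0]<6)|(h[...,0]>174))&(h[...,1]>140);m[:190]=0;m[235:]=0;m[:,:280]=0;m[:,345:]=0;v,u=np.nonzero(m);print('red',u.min(),u.max(),v.min(),v.max())
m=(abs(h[...,0]-25)<8)&(h[...,1]>140);m[:195]=0;m[230:]=0;m[:,:312]=0;m[:,345:]=0;v,u=np.nonzero(m);print('yellow',u.mean(),v.mean(),len(u))
```

```text
[ 0.44519159 -0.02911271  0.23218704] [-0.10741149  0.13091683 -0.1661226 ]
306 [(224, 90), (225, 76), (226, 144), (227, 79), (228, 85), (229, 83), (230, 57), (231, 56)]
309 [(224, 60), (225, 79), (226, 143), (227, 148), (228, 91), (229, 95), (230, 101), (231, 82)]
312 [(224, 64), (225, 134), (226, 143), (227, 144), (228, 89), (229, 95), (230, 109), (231, 89)]
315 [(224, 77), (225, 143), (226, 143), (227, 101), (228, 94), (229, 106), (230, 93), (231, 81)]
red 307 320 218 224
yellow 328.1 212.25 60
```

The leaf is shut, the lever is down, the plunger has sprung back (same pixels as before the press), and the arm is clear.

```bash
python3 -c "
from rig import workorder
print(workorder.hand_in())"
```

```text
the job is handed in; nothing more can be done
None
```

I handed the job in at about 23 s; the hand-in returned no verdict, but the last check showed the bar loaded, the leaf shut, the lever down and the plunger sprung back after a hold of over a second, with the arm clear and the bystanders not touched.

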